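# Move the stock cartons to the red rack in reverse order

## Task

Four small cartons stand in a row in the grey rack; move them all to the red rack in reverse order, because that rack will be turned round to face the other aisle: the carton at the left end of the grey rack (as the robot sees it) goes into the right end bay of the red rack, the next one into the bay beside it, and so on. Stand each carton upright on the floor of its own bay, setting it down without dropping it or knocking any over, and let go of them all; the coloured tags behind the grey rack stay put and show which carton stood where.

Things in the scene. Friction and masses are not known exactly. Their poses are not given: they have to be found in the camera images.
- carton_white_center (a point): Loose white carton with blank labels and a strip of tape across its top, 52 (x) x 46 (y) x 100 mm tall, 80 to 170 g. The point is its centre, 50 mm above its underside. At the start it stands in a bay of the grey rack, 20 mm from its neighbours: grip it front and back, across the 52 mm (its x axis), where fingers have room.
- carton_black_center (a point): Loose black carton with blank labels and a strip of tape across its top, 52 (x) x 46 (y) x 100 mm tall, 80 to 170 g. The point is its centre, 50 mm above its underside. At the start it stands in a bay of the grey rack, 20 mm from its neighbours: grip it front and back, across the 52 mm (its x axis), where fingers have room.
- carton_yellow_center (a point): Loose yellow carton with blank labels and a strip of tape across its top, 52 (x) x 46 (y) x 100 mm tall, 80 to 170 g. The point is its centre, 50 mm above its underside. At the start it stands in a bay of the grey rack, 20 mm from its neighbours: grip it front and back, across the 52 mm (its x axis), where fingers have room.
- carton_blue_center (a point): Loose blue carton with blank labels and a strip of tape across its top, 52 (x) x 46 (y) x 100 mm tall, 80 to 170 g. The point is its centre, 50 mm above its underside. At the start it stands in a bay of the grey rack, 20 mm from its neighbours: grip it front and back, across the 52 mm (its x axis), where fingers have room.
- tag_white: Fixed flat white tag, 30 x 50 x 6 mm, origin at the centre of its underside, on the ledge on the far (+x) side of the grey rack. It lies right behind the bay in which the white carton stands at the start (bay centre 57 mm towards -x of it in the grey rack's frame) and stays there.
- tag_black: Fixed flat black tag, 30 x 50 x 6 mm, origin at the centre of its underside, on the ledge on the far (+x) side of the grey rack. It lies right behind the bay in which the black carton stands at the start (bay centre 57 mm towards -x of it in the grey rack's frame) and stays there.
- tag_yellow: Fixed flat yellow tag, 30 x 50 x 6 mm, origin at the centre of its underside, on the ledge on the far (+x) side of the grey rack. It lies right behind the bay in which the yellow carton stands at the start (bay centre 57 mm towards -x of it in the grey rack's frame) and stays there.
- tag_blue: Fixed flat blue tag, 30 x 50 x 6 mm, origin at the centre of its underside, on the ledge on the far (+x) side of the grey rack. It lies right behind the bay in which the blue carton stands at the start (bay centre 57 mm towards -x of it in the grey rack's frame) and stays there.
- grey_rack: Fixed grey steel rack, 268 mm long: 4 bays in a row, centres at x = 0, y = +99, +33, -33, -99 mm in its frame, each 62 (y) x 70 (x) mm inside, floor 10 mm and wall tops 32 mm above the table. On a 10 mm high ledge along its far side lie the tags. The cartons start here in any order. Origin on the table under the row's middle; y along the row to the robot's left, x away from the robot; yaw within 0.25.
- red_rack: Fixed red steel rack beside the grey one, 268 mm long: 4 bays in a row, centres at x = 0, y = +99, +33, -33, -99 mm in its frame, each 62 (y) x 70 (x) mm inside, floor 10 mm and wall tops 32 mm above the table; empty at the start. Origin on the table under the row's middle; y along the row to the robot's left, x away from the robot; yaw within 0.25. A carton on a bay floor has its centre 60 mm above the table.
There are look-alikes about, which are no part of the job. What is shaped like the part that bears carton_white_center but orange is not meant.

How it is judged (in metres and radians):
At the end, for the whole second after the job is handed in: Each carton stands in the red rack's bay that mirrors its start bay (leftmost to rightmost, and so on; its tag marks the start bay): centre within 13 mm of the bay centre along and across the row, and 53 to 67 mm above the table, upright within 0.12 rad, at rest and released (((y of tag_white in the frame of grey_rack between 0.079 and 0.119 m and y of carton_white_center in the frame of red_rack between -0.112 and -0.086 m) or (y of tag_white in the frame of grey_rack between 0.013 and 0.053 m and y of carton_white_center in the frame of red_rack between -0.046 and -0.02 m) or (y of tag_white in the frame of grey_rack between -0.053 and -0.013 m and y of carton_white_center in the frame of red_rack between 0.02 and 0.046 m) or (y of tag_white in the frame of grey_rack between -0.119 and -0.079 m and y of carton_white_center in the frame of red_rack between 0.086 and 0.112 m)) and x of carton_white_center in the frame of red_rack between -0.013 and 0.013 m and z of carton_white_center in the frame of red_rack between 0.053 and 0.067 m and angle between each of carton_white_center, carton_black_center, carton_yellow_center, carton_blue_center's own z axis and vertical below 0.12 rad and linear speed of each of carton_white, carton_black, carton_yellow, carton_blue below 0.03 m/s and ((y of tag_black in the frame of grey_rack between 0.079 and 0.119 m and y of carton_black_center in the frame of red_rack between -0.112 and -0.086 m) or (y of tag_black in the frame of grey_rack between 0.013 and 0.053 m and y of carton_black_center in the frame of red_rack between -0.046 and -0.02 m) or (y of tag_black in the frame of grey_rack between -0.053 and -0.013 m and y of carton_black_center in the frame of red_rack between 0.02 and 0.046 m) or (y of tag_black in the frame of grey_rack between -0.119 and -0.079 m and y of carton_black_center in the frame of red_rack between 0.086 and 0.112 m)) and x of carton_black_center in the frame of red_rack between -0.013 and 0.013 m and z of carton_black_center in the frame of red_rack between 0.053 and 0.067 m and ((y of tag_yellow in the frame of grey_rack between 0.079 and 0.119 m and y of carton_yellow_center in the frame of red_rack between -0.112 and -0.086 m) or (y of tag_yellow in the frame of grey_rack between 0.013 and 0.053 m and y of carton_yellow_center in the frame of red_rack between -0.046 and -0.02 m) or (y of tag_yellow in the frame of grey_rack between -0.053 and -0.013 m and y of carton_yellow_center in the frame of red_rack between 0.02 and 0.046 m) or (y of tag_yellow in the frame of grey_rack between -0.119 and -0.079 m and y of carton_yellow_center in the frame of red_rack between 0.086 and 0.112 m)) and x of carton_yellow_center in the frame of red_rack between -0.013 and 0.013 m and z of carton_yellow_center in the frame of red_rack between 0.053 and 0.067 m and ((y of tag_blue in the frame of grey_rack between 0.079 and 0.119 m and y of carton_blue_center in the frame of red_rack between -0.112 and -0.086 m) or (y of tag_blue in the frame of grey_rack between 0.013 and 0.053 m and y of carton_blue_center in the frame of red_rack between -0.046 and -0.02 m) or (y of tag_blue in the frame of grey_rack between -0.053 and -0.013 m and y of carton_blue_center in the frame of red_rack between 0.02 and 0.046 m) or (y of tag_blue in the frame of grey_rack between -0.119 and -0.079 m and y of carton_blue_center in the frame of red_rack between 0.086 and 0.112 m)) and x of carton_blue_center in the frame of red_rack between -0.013 and 0.013 m and z of carton_blue_center in the frame of red_rack between 0.053 and 0.067 m); the robot touches nothing.
It fails at once if a carton is knocked over (angle between any of carton_white_center, carton_black_center, carton_yellow_center, carton_blue_center's own z axis and vertical above 0.7 rad).
It fails at once if a carton is dropped or thrown (moves faster than 0.9 m/s, a free fall of about 40 mm, with no finger on it) ((contact force between carton_white and the fingers below 0.05 N and linear speed of carton_white above 0.9 m/s) or (contact force between carton_black and the fingers below 0.05 N and linear speed of carton_black above 0.9 m/s) or (contact force between carton_yellow and the fingers below 0.05 N and linear speed of carton_yellow above 0.9 m/s) or (contact force between carton_blue and the fingers below 0.05 N and linear speed of carton_blue above 0.9 m/s)).
It also fails if it takes over 101 s, if anything falls off the work surface, if the arm or the gripper's body presses on something with over 40 N, if the wrist force passes 120 N, or if a joint passes its speed limit or range.

## Robot

A 6-joint arm with a two-finger parallel gripper is mounted at the origin on the work surface. World frame = base frame: x ahead of the robot, y to its left, z up, the work surface at z = 0. Lengths are in m, angles in degrees, forces in N, time in s.
With the tool pointing down it reaches from about 0.4 to 0.825 m from the base axis. Payload 7 kg.
Tool frame: the origin (TCP) lies on the mounting face of the last link; the fingertips stand 178 mm ahead of it and the grasp point (between the pads) lies 159 mm ahead of it; z points along the fingers, y is the direction in which the jaws open and shut (so a half turn about z gives the same grasp; the last joint's range is limited). The gripper opens to 88 mm and grips with 3 to 60 N. Pads are 19 mm wide; open, the fingers measure 130 mm over their backs; the gripper's body (78 mm by 193 mm) begins 47 mm behind the grasp point.
Start: joints at [81.652, 20.546, 0.682, 0, -70.136, -16.507], TCP at [0.284, 0.612, 0.405] pointing down, gripper open.
Joint ranges: [-176.03, 176.03], [-82.01, 121.73], [-58.28, 71.71], [-173.87, 95.51], [-174.79, -0.11], [-173.66, 173.66]. Speed limits (degrees/s): [136.94, 136.94, 172.46, 180, 180, 180].

## Interface

Orientations are given as [roll, pitch, yaw] about the fixed x, y, z axes, in that order (R = Rz(yaw) Ry(pitch) Rx(roll)).
In Python, from plant import r gives the robot as it stands. The module is installed in compiled form; this text tells all that it offers.
- The arm moves only by the tool carry_out, never from a script. Its argument "plan" is a list of rows, each a list of 3 entries, a list of its own where there are three numbers: the shift along the tool's x, y, z in m, then the turn, a rotation vector about the tool's x, y, z in degrees, then the closure in counts, from 0 (fully open) to 255 (shut). In form: [[[x, y, z], [ax, ay, az], hand], ...]. A call has 1 to 12 rows; each row shifts and turns the commanded pose from where the row before left it, along the tool's axes as they then stand; what a row does not reach is not made up. A row lasts 1/12 s, in which the tool goes at most 41.7 mm and 7.16 degrees, less where a joint would pass 70% of its speed; a pose out of reach is approached as far as the arm can. A call is refused whole if a number of a shift passes 0.0417 or a number of a turn 7.16, either way. A call with a gripper value outside its range is refused whole. The fingers move at their own pace and stop on an object; "grip_force" is the grip in N (left out, the last holds). Time passes only in rows, so rows that do not move let the fingers close. It gives the time, the measured TCP pose, the force and the opening at its end, in the units of the state.
- r.get_state(): the state, without advancing time (a new reading comes with each control period).
- r.capture(name): name is "scene" or "top"; returns the picture (420x560x3 uint8, red, green, blue); there is no depth.
- r.get_calibration(name): a dict with "K" (3x3 intrinsics, pixels), "rvec" (rotation vector, rad) and "tvec" (3), from world to camera coordinates, as OpenCV has them. Camera axes: x right, y down, z forward; pixel columns grow to the right and rows downward; lengths in m; the calibration is good to about 2 mm. A picture is of the moment at which its call begins. get_calibration takes no time and is no camera call.
- r.close_job(): hands the job in, once; it reports no verdict.
The state is a dict: "time_s": time; "joints": joint angles; "qd": joint speeds; "joint_torque": joint torques, N m; "tcp_pos": TCP position; "eef_rot": TCP orientation; "contact_force": force on the tool from outside, world axes, zero at the start; "moment": the same for the moment, N m; "gripper_width": finger opening in m.
Only numpy, scipy, OpenCV 4.12 (cv2) and the standard library are available. Lean on these libraries where they do the work, as an engineer would, in place of code of your own. Each camera call takes 0.05 s, during which the arm holds its last target. There are 200 camera calls.

## Working session

There is one attempt and no reset: what is moved stays moved. The work goes in short steps, Python scripts to look and compute and a tool call to move; the robot and the scene stay as the last step left them, time stands still between calls to the robot, and variables do not carry over. Pictures are saved under pics/ and viewed, about 12 in all and at most 16, crops included, and the job is handed in when it is done.

Besides the shell and the picture viewer there is one more tool, called after "Emit:" in YAML: its name, and indented under it one key for each argument. carry_out: Moves the arm, as the interface text tells. Its arguments: {"type":"object","properties":{"plan":{"type":"array","items":{"type":"array"}},"grip_force":{"type":"number"}},"required":["plan"]}

```bash
mkdir -p pics; python3 - <<'E'
from plant import r
import cv2
for n in("scene","top"):
    cv2.imwrite(f"pics/{n}0.png",cv2.cvtColor(r.capture(n),cv2.COLOR_RGB2BGR))
    print(r.get_calibration(n))
print(r.get_state())
E
```

```text
{'K': array([[412.61013368,   0.        , 279.80911933],
       [  0.        , 412.61013368, 210.33392   ],
       [  0.        ,   0.        ,   1.        ]]), 'rvec': array([ 1.76785921,  1.98047569, -0.66453123]), 'tvec': array([ 0.06468086, -0.39158389,  1.17252762])}
{'K': array([[465.92870723,   0.        , 285.00241072],
       [  0.        , 465.92870723, 213.05658958],
       [  0.        ,   0.        ,   1.        ]]), 'rvec': array([ 2.16578929, -2.15089656,  0.15039327]), 'tvec': array([-0.00287233,  0.53176389,  1.08211981])}
{'time_s': 0.1, 'joints': array([ 8.16523423e+01,  2.05873304e+01,  6.40554391e-01, -1.68263311e-02,
       -7.01367081e+01, -1.65067278e+01]), 'qd': array([-0.07149758, -0.03301185,  0.14388061,  0.01626722, -0.02320048,
       -0.07964241]), 'joint_torque': array([-1.84464887e-03, -5.84163308e+01,  2.93752867e+01,  7.01543882e+00,
        1.02342243e-02, -4.38102734e-05]), 'tcp_pos': array([0.28364738, 0.61232916, 0.40383069]), 'eef_rot': array([ 1.79915462e+02, -8.55533385e-03, -2.48601079e+01]), 'contact_force': array([-0.65755594, -0.3403233 , -0.1957549 ]), 'moment': array([0.00847122, 0.06254276, 0.01268657]), 'gripper_width': 0.08736889573801311}
```

View pics/scene0.png

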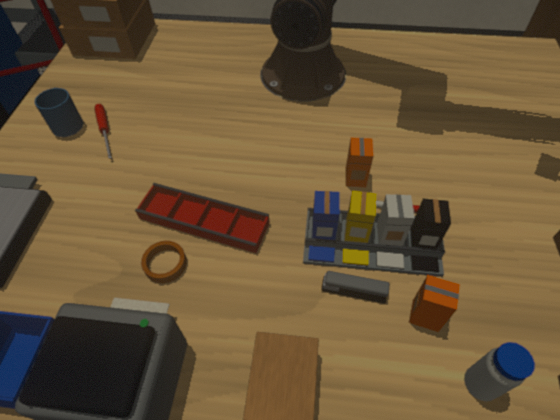

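View pics/top0.png

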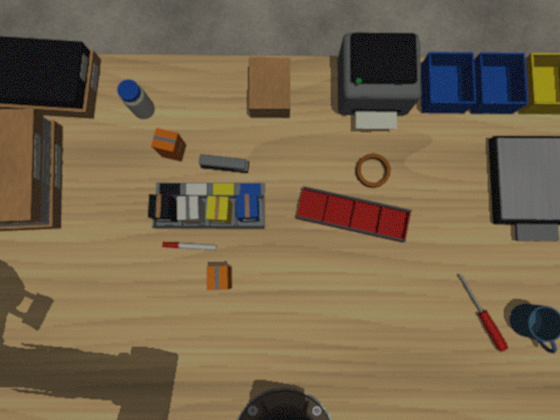

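```bash
cat > h.py <<'E'
import numpy as np, cv2
from plant import r
def cam(n):
    c=r.get_calibration(n); return c["K"],cv2.Rodrigues(c["rvec"])[0],np.asarray(c["tvec"])
def ray(n,uv,z):
    K,R,t=cam(n); uv=np.atleast_2d(np.asarray(uv,float))
    d=(R.T@np.linalg.inv(K)@np.c_[uv,np.ones(len(uv))].T).T; o=-R.T@t
    return o+d*((z-o[2])/d[:,2])[:,None]
def px(n,P):
    c=r.get_calibration(n); return cv2.projectPoints(np.asarray(P,float).reshape(-1,1,3),c["rvec"],c["tvec"],c["K"],None)[0].reshape(-1,2)
def crop(n,x0,y0,x1,y1,f,s,img=None):
    im=cv2.cvtColor(r.capture(n),cv2.COLOR_RGB2BGR) if img is None else img
    cv2.imwrite(f,cv2.resize(im[y0:y1,x0:x1],None,fx=s,fy=s,interpolation=cv2.INTER_CUBIC))
E
python3 - <<'E'
from h import *
a=cv2.imread("pics/top0.png");s=cv2.imread("pics/scene0.png")
A=cv2.resize(a[165:265,140:420],None,fx=2.8,fy=2.8,interpolation=cv2.INTER_CUBIC)
B=cv2.resize(s[175:285,130:450],None,fx=2.45,fy=2.45,interpolation=cv2.INTER_CUBIC)
cv2.imwrite("pics/c1.png",np.vstack([A[:,:784],B[:,:784]]))
for n in("top","scene"):
    K,R,t=cam(n);print(n,-R.T@t)
for n,im in(("top",a),("scene",s)):
    h=cv2.cvtColor(im,cv2.COLOR_BGR2HSV)
    m=cv2.inRange(h,(0,180,70),(4,255,255))|cv2.inRange(h,(176,180,70),(180,255,255))
    k,l,st,c=cv2.connectedComponentsWithStats(m)
    for i in range(1,k):
        if st[i,4]>100: print(n,"red",st[i],c[i],ray(n,c[i],.01).round(4))
    for col,lo,hi in(("blue",(105,150,60),(125,255,255)),("yellow",(22,180,60),(32,255,255)),("white",(0,0,150),(180,40,255))):
        k,l,st,c=cv2.connectedComponentsWithStats(cv2.inRange(h,lo,hi))
        for i in range(1,k):
            if st[i,4]>60 and 140<st[i,0]<480 and 150<st[i,1]<280: print(n,col,st[i],c[i],ray(n,c[i],.016).round(4))
E
```

```text
top [0.38688854 0.01041852 1.1419164 ]
scene [1.008797   0.06646585 0.71432029]
top red [ 298  190   82   42 2052] [338.51705653 210.29434698] [[ 0.5428 -0.1307  0.01  ]]
top red [377 207  29  31 662] [391.29758308 222.07854985] [[ 0.5147 -0.2599  0.01  ]]
top red [480 311  27  40 366] [493.06284153 331.19672131] [[ 0.255  -0.4967  0.01  ]]
top blue [236 184  24  35 546] [248.11355311 199.73443223] [[0.5664 0.091  0.016 ]]
top yellow [214 184  19  11 201] [223.00995025 188.80099502] [[0.593  0.1529 0.016 ]]
top yellow [207 197   9  25 160] [210.71875 207.75625] [[0.5459 0.1818 0.016 ]]
top yellow [219 197  12  26 248] [224.47580645 209.18951613] [[0.5426 0.1482 0.016 ]]
top white [187 184  19  10 177] [196.10169492 188.67231638] [[0.5928 0.2188 0.016 ]]
top white [178 197   7  22 146] [180.95205479 207.88356164] [[0.545  0.2541 0.016 ]]
top white [190 197   7  21 130] [193.24615385 206.86153846] [[0.5478 0.2243 0.016 ]]
scene red [152 193  22  23 163] [162.09202454 205.09815951] [[ 0.5097 -0.2592  0.01  ]]
scene red [174 200  32  25 299] [189.95986622 212.35117057] [[ 0.5221 -0.1946  0.01  ]]
scene red [202 208  33  26 361] [217.91966759 220.48199446] [[ 0.5364 -0.1312  0.01  ]]
scene red [231 216  33  26 295] [246.78983051 228.74576271] [[ 0.5504 -0.0677  0.01  ]]
scene blue [315 192   8  21 111] [318.91891892 202.32432432] [[0.4711 0.075  0.016 ]]
scene blue [331 193   8  21 140] [334.17142857 203.39285714] [[0.4705 0.1073 0.016 ]]
scene blue [310 246  24  15 293] [321.53924915 253.14675768] [[0.595  0.0878 0.016 ]]
scene yellow [345 190  32  52 965] [360.67046632 213.75336788] [[0.4917 0.163  0.016 ]]
scene yellow [343 249  26  16 374] [355.29946524 256.43850267] [[0.5952 0.1531 0.016 ]]
```

View pics/c1.png

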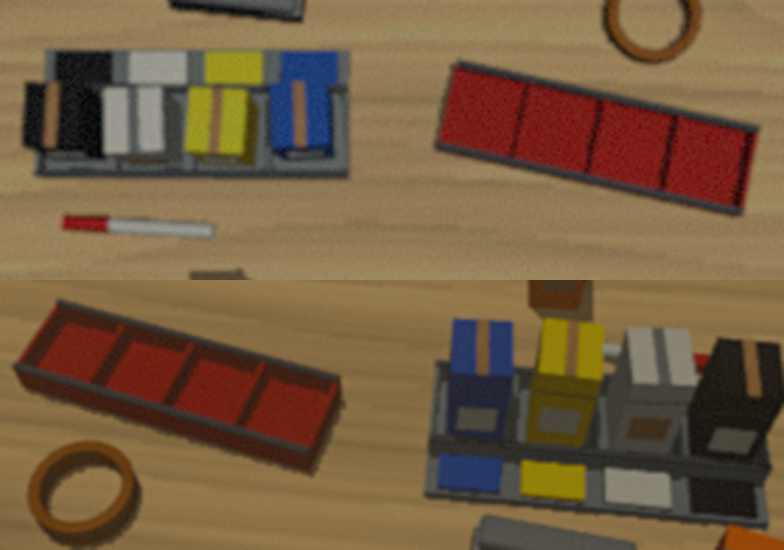

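```bash
python3 - <<'E'
from h import *
T=lambda p:np.array(p,float)/2.8+[140-.3,165-.3]
S=lambda p:(np.array(p,float)-[0,280])/2.45+[130-.3,175-.3]
c=ray("top",T([(457,63),(757,127),(740,212),(437,149)]),.032)[:,:2]
d=ray("scene",S([(58,302),(341,378),(309,452),(15,369)]),.032)[:,:2] # robot-side right, robot-side left, far left, far right
for n,q in(("top",c),("scene",d)):
    print(n,q.round(4).tolist(),[round(float(np.linalg.norm(q[i]-q[i-1])),4) for i in range(4)],q.mean(0))
# carton tops, top view z=.11 ; yellow, blue, white, black (top-face corners)
for n,p in dict(black=[(26,83),(103,82),(101,145),(24,146)],white=[(103,87),(165,86),(164,151),(101,152)],yellow=[(188,88),(250,89),(248,156),(186,153)],blue=[(272,83),(331,84),(329,147),(270,148)]).items():
    q=ray("top",T(p),.11)[:,:2]; print(n,q.round(3).tolist(),q.mean(0).round(4))
for n,p in dict(blue=[(454,320),(513,321),(512,376),(450,374)],yellow=[(540,320),(604,322),(599,384),(535,378)],white=[(626,329),(690,331),(696,387),(622,385)],black=[(722,340),(781,344),(782,400),(712,396)]).items():
    q=ray("scene",S(p),.11)[:,:2]; print(n,q.round(3).tolist(),q.mean(0).round(4))
# grey base outline (top view), ledge far edge z .01
print(ray("top",T([(46,50),(349,50)]),.01).round(4), ray("top",T([(36,177),(349,178)]),.0).round(4))
print(ray("scene",S([(425,495),(765,524)]),.01).round(4))
E
```

```text
top [[0.5956, -0.0422], [0.5417, -0.3007], [0.4683, -0.284], [0.5206, -0.0251]] [0.0769, 0.264, 0.0752, 0.2641] [ 0.53152984 -0.16300683]
scene [[0.4706, -0.2846], [0.5259, -0.0244], [0.5999, -0.0399], [0.546, -0.2989]] [0.0767, 0.266, 0.0756, 0.2645] [ 0.53560962 -0.16195704]
black [[0.562, 0.306], [0.563, 0.245], [0.512, 0.245], [0.511, 0.306]] [0.5371 0.2754]
white [[0.559, 0.245], [0.56, 0.195], [0.508, 0.194], [0.507, 0.244]] [0.5335 0.2197]
yellow [[0.559, 0.177], [0.558, 0.127], [0.504, 0.128], [0.506, 0.177]] [0.532  0.1522]
blue [[0.563, 0.11], [0.563, 0.063], [0.512, 0.063], [0.511, 0.11]] [0.5374 0.0865]
blue [[0.518, 0.065], [0.514, 0.11], [0.566, 0.111], [0.569, 0.065]] [0.5415 0.0877]
yellow [[0.511, 0.13], [0.507, 0.179], [0.566, 0.174], [0.566, 0.128]] [0.5376 0.1526]
white [[0.513, 0.195], [0.509, 0.243], [0.561, 0.244], [0.565, 0.191]] [0.5372 0.2181]
black [[0.516, 0.266], [0.515, 0.309], [0.566, 0.304], [0.568, 0.255]] [0.5413 0.2835]
[[0.6084 0.3187 0.01  ]
 [0.6106 0.0521 0.01  ]] [[0.4971 0.3254 0.    ]
 [0.4982 0.0511 0.    ]]
[[0.6161 0.0539 0.01  ]
 [0.6127 0.3164 0.01  ]]
```

```bash
cat > m.py <<'E'
# python3 m.py x y z yaw n  -> one row (tool frame) to repeat n times, from the measured pose
import sys; from h import *
from scipy.spatial.transform import Rotation as Ro
def row(p0,R0,p1,yaw,n):
    R1=Ro.from_euler("xyz",[180,0,yaw],degrees=True); w=(R0.inv()*R1).as_rotvec(degrees=True)/n
    M=sum((Ro.from_rotvec(w*i,degrees=True).as_matrix() for i in range(n)))
    return np.linalg.solve(M,R0.inv().apply(np.array(p1)-p0)),w
if __name__=="__main__":
    a=list(map(float,sys.argv[1:])); s=r.get_state()
    v,w=row(s["tcp_pos"],Ro.from_euler("xyz",s["eef_rot"],degrees=True),a[:3],a[3],int(a[4]))
    print("now",s["time_s"],s["tcp_pos"].round(4),s["eef_rot"].round(2)," row",v.round(4),w.round(2),"norm",np.linalg.norm(v).round(4))
E
python3 m.py .539 .284 .40 -90 12
```

```text
now 0.1 [0.2836 0.6123 0.4038] [ 1.7992e+02 -1.0000e-02 -2.4860e+01]  row [ 0.0365 -0.0017  0.0003] [ 0.01 -0.    5.43] norm 0.0366
```

What could be taken for the cartons, in the top view: black (162,206), white (187,207), yellow (218,208) and blue (247,206) stand in the grey rack and are the ones I want. The orange boxes at (166,141) and (218,276) are look-alikes and are left alone. Crop c1 confirms the choice: black, white, yellow and blue run left to right, each in front of its matching tag.

Emit:
carry_out:
  plan:
    - [[0.0365,-0.0017,0.0003],[0,0,5.43],0]
    - [[0.0365,-0.0017,0.0003],[0,0,5.43],0]
    - [[0.0365,-0.0017,0.0003],[0,0,5.43],0]
    - [[0.0365,-0.0017,0.0003],[0,0,5.43],0]
    - [[0.0365,-0.0017,0.0003],[0,0,5.43],0]
    - [[0.0365,-0.0017,0.0003],[0,0,5.43],0]
    - [[0.0365,-0.0017,0.0003],[0,0,5.43],0]
    - [[0.0365,-0.0017,0.0003],[0,0,5.43],0]
    - [[0.0365,-0.0017,0.0003],[0,0,5.43],0]
    - [[0.0365,-0.0017,0.0003],[0,0,5.43],0]
    - [[0.0365,-0.0017,0.0003],[0,0,5.43],0]
    - [[0.0365,-0.0017,0.0003],[0,0,5.43],0]
  grip_force: 20

```text
time_s: 1.1
tcp_pos: [0.5397, 0.2831, 0.4004]
eef_rot: [180.0, -0.0, -90.3]
contact_force: [1.1, -0.3, 0.1]
gripper_width: 0.0875
```

```bash
python3 m.py .539 .284 .26 -90 6
```

```text
now 1.1 [0.5397 0.2831 0.4004] [ 1.7996e+02 -4.0000e-02 -9.0310e+01]  row [-0.0002  0.0001  0.0234] [ 0.01 -0.01 -0.05] norm 0.0234
```

Emit:
carry_out:
  plan:
    - [[0,0,0.022],[0,0,0],0]
    - [[0,0,0.022],[0,0,0],0]
    - [[0,0,0.022],[0,0,0],0]
    - [[0,0,0.022],[0,0,0],0]
    - [[0,0,0.022],[0,0,0],0]
    - [[0,0,0.022],[0,0,0],0]
    - [[0,0,0.016],[0,0,0],0]
    - [[0,0,0.008],[0,0,0],0]
    - [[0,0,0],[0,0,0],0]

```text
time_s: 1.85
tcp_pos: [0.5386, 0.2844, 0.2428]
eef_rot: [179.8, -0.2, -90.0]
contact_force: [0.6, -0.3, 0.4]
gripper_width: 0.0881
```

```bash
python3 - <<'E'
from h import *
a=cv2.cvtColor(r.capture("top"),cv2.COLOR_RGB2BGR);s=cv2.cvtColor(r.capture("scene"),cv2.COLOR_RGB2BGR)
f=lambda i:cv2.resize(i,(800,300),interpolation=cv2.INTER_CUBIC)
cv2.imwrite("pics/d1.png",np.vstack([f(a[150:255,130:410]),f(s[130:290,130:557])]))
E
```

```text
(no output)
```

View pics/d1.png

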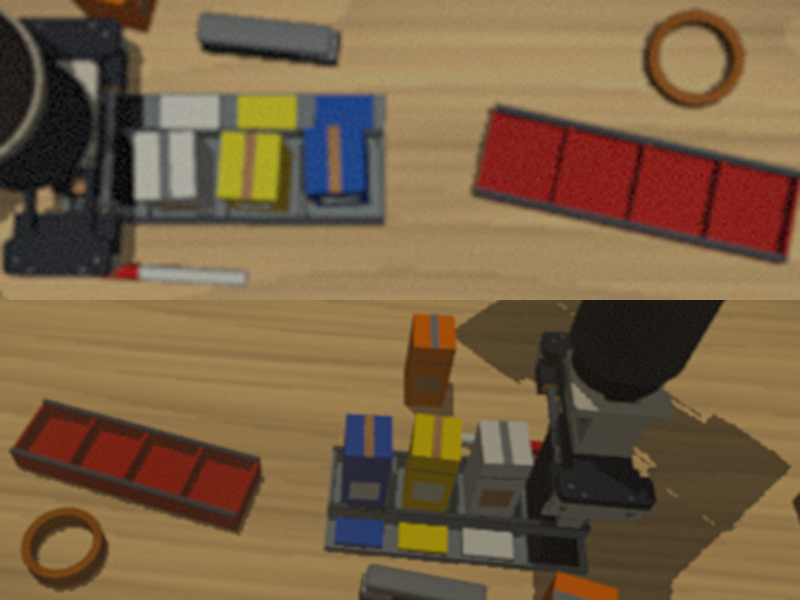

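The gripper straddles the black carton (top-view crop about (60,160)). The other three still stand and there is no contact force, so I'll close and lift.

Emit:
carry_out:
  plan:
    - [[0,0,0],[0,0,0],255]
    - [[0,0,0],[0,0,0],255]
    - [[0,0,0],[0,0,0],255]
    - [[0,0,0],[0,0,0],255]
    - [[0,0,0],[0,0,0],255]
    - [[0,0,0],[0,0,0],255]
    - [[0,0,-0.004],[0,0,0],255]
    - [[0,0,-0.008],[0,0,0],255]
    - [[0,0,-0.012],[0,0,0],255]
    - [[0,0,-0.016],[0,0,0],255]
    - [[0,0,-0.02],[0,0,0],255]
    - [[0,0,-0.02],[0,0,0],255]
  grip_force: 25

```text
time_s: 2.95
tcp_pos: [0.5391, 0.2848, 0.3263]
eef_rot: [180.0, -0.0, -90.0]
contact_force: [0.8, -0.1, -0.5]
gripper_width: 0.0517
```

Emit:
carry_out:
  plan:
    - [[0,0,-0.022],[0,0,0],255]
    - [[0,0,-0.022],[0,0,0],255]
    - [[0,0,-0.012],[0,0,0],255]
    - [[0,0,-0.006],[0,0,0],255]
    - [[0,0,0],[0,0,0],255]

```text
time_s: 3.37
tcp_pos: [0.5393, 0.2849, 0.3891]
eef_rot: [-179.9, 0.1, -90.0]
contact_force: [0.2, -0.4, -1.5]
gripper_width: 0.0517
```

```bash
python3 m.py .5133 -.2594 .385 -101.8 22; python3 - <<'E'
from h import *
a=cv2.cvtColor(r.capture("top"),cv2.COLOR_RGB2BGR);s=cv2.cvtColor(r.capture("scene"),cv2.COLOR_RGB2BGR)
f=lambda i:cv2.resize(i,(800,300),interpolation=cv2.INTER_CUBIC)
cv2.imwrite("pics/d2.png",np.vstack([f(a[150:255,130:410]),f(s[130:290,130:557])]))
E
```

```text
now 3.3667 [0.5393 0.2849 0.3891] [-1.7987e+02  1.2000e-01 -9.0010e+01]  row [ 0.0248 -0.0013  0.0002] [-0.01  0.01  0.54] norm 0.0248
```

View pics/d2.png

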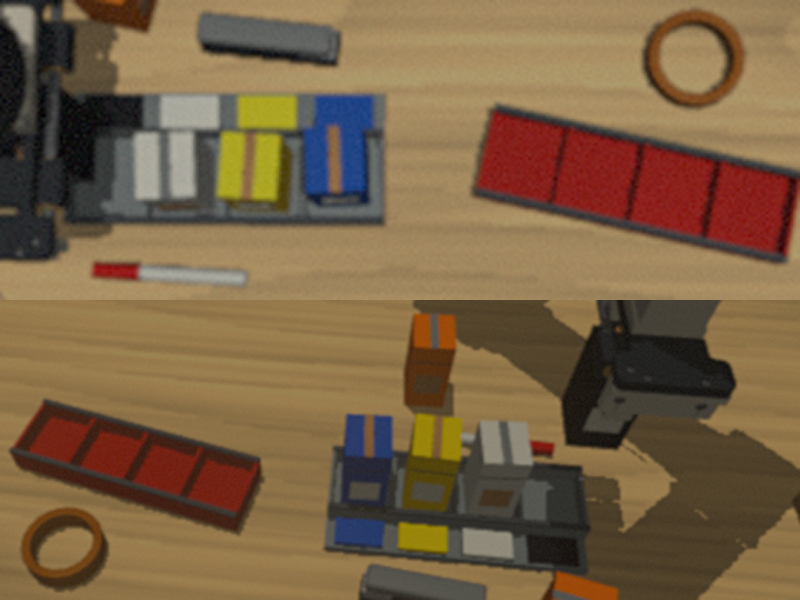

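The black carton is held (opening 51.7 mm) and clear of the others. Next I carry it to the red rack's right end bay.

Emit:
carry_out:
  plan:
    - [[0.01,-0.0005,0],[0,0,0.22],255]
    - [[0.0198,-0.001,0],[0,0,0.43],255]
    - [[0.0248,-0.0013,0],[0,0,0.54],255]
    - [[0.0248,-0.0013,0],[0,0,0.54],255]
    - [[0.0248,-0.0013,0],[0,0,0.54],255]
    - [[0.0248,-0.0013,0],[0,0,0.54],255]
    - [[0.0248,-0.0013,0],[0,0,0.54],255]
    - [[0.0248,-0.0013,0],[0,0,0.54],255]
    - [[0.0248,-0.0013,0],[0,0,0.54],255]
    - [[0.0248,-0.0013,0],[0,0,0.54],255]
    - [[0.0248,-0.0013,0],[0,0,0.54],255]
    - [[0.0248,-0.0013,0],[0,0,0.54],255]

```text
time_s: 4.47
tcp_pos: [0.5395, 0.0052, 0.3859]
eef_rot: [179.9, -0.0, -96.1]
contact_force: [0.3, 0.4, -0.9]
gripper_width: 0.0518
```

Emit:
carry_out:
  plan:
    - [[0.0248,-0.0013,0],[0,0,0.54],255]
    - [[0.0248,-0.0013,0],[0,0,0.54],255]
    - [[0.0248,-0.0013,0],[0,0,0.54],255]
    - [[0.0248,-0.0013,0],[0,0,0.54],255]
    - [[0.0248,-0.0013,0],[0,0,0.54],255]
    - [[0.0248,-0.0013,0],[0,0,0.54],255]
    - [[0.0248,-0.0013,0],[0,0,0.54],255]
    - [[0.0248,-0.0013,0],[0,0,0.54],255]
    - [[0.0248,-0.0013,0],[0,0,0.54],255]
    - [[0.0198,-0.001,0],[0,0,0.43],255]
    - [[0.0149,-0.0008,0],[0,0,0.32],255]
    - [[0.01,-0.0005,0],[0,0,0.22],255]

```text
time_s: 5.47
tcp_pos: [0.5124, -0.2616, 0.3857]
eef_rot: [179.9, -0.0, -102.0]
contact_force: [0.1, -0.3, -1.6]
gripper_width: 0.0519
```

```bash
python3 m.py .5133 -.2594 .245 -101.8 1
```

```text
now 5.4667 [ 0.5124 -0.2616  0.3857] [ 179.86   -0.   -102.  ]  row [-0.0024 -0.0007  0.1407] [ 0.14 -0.   -0.2 ] norm 0.1407
```

Emit:
carry_out:
  plan:
    - [[-0.001,-0.0005,0.01],[0,0,-0.1],255]
    - [[-0.001,0,0.018],[0,0,0],255]
    - [[0,0,0.02],[0,0,0],255]
    - [[0,0,0.02],[0,0,0],255]
    - [[0,0,0.02],[0,0,0],255]
    - [[0,0,0.018],[0,0,0],255]
    - [[0,0,0.014],[0,0,0],255]
    - [[0,0,0.008],[0,0,0],255]
    - [[0,0,0.004],[0,0,0],255]
    - [[0,0,0],[0,0,0],255]

```text
time_s: 6.3
tcp_pos: [0.514, -0.2578, 0.254]
eef_rot: [179.9, -0.0, -101.8]
contact_force: [-0.4, 0.2, -0.8]
gripper_width: 0.0519
```

```bash
python3 m.py .5133 -.2594 .245 -101.8 1; python3 - <<'E'
from h import *
a=cv2.cvtColor(r.capture("top"),cv2.COLOR_RGB2BGR);s=cv2.cvtColor(r.capture("scene"),cv2.COLOR_RGB2BGR)
f=lambda i:cv2.resize(i,(800,300),interpolation=cv2.INTER_CUBIC)
cv2.imwrite("pics/d3.png",np.vstack([f(a[150:255,200:480]),f(s[100:260,50:477])]))
E
```

```text
now 6.3 [ 0.514  -0.2578  0.254 ] [ 1.7989e+02 -1.0000e-02 -1.0177e+02]  row [0.0018 0.0004 0.009 ] [ 0.11 -0.01  0.03] norm 0.0092
```

View pics/d3.png

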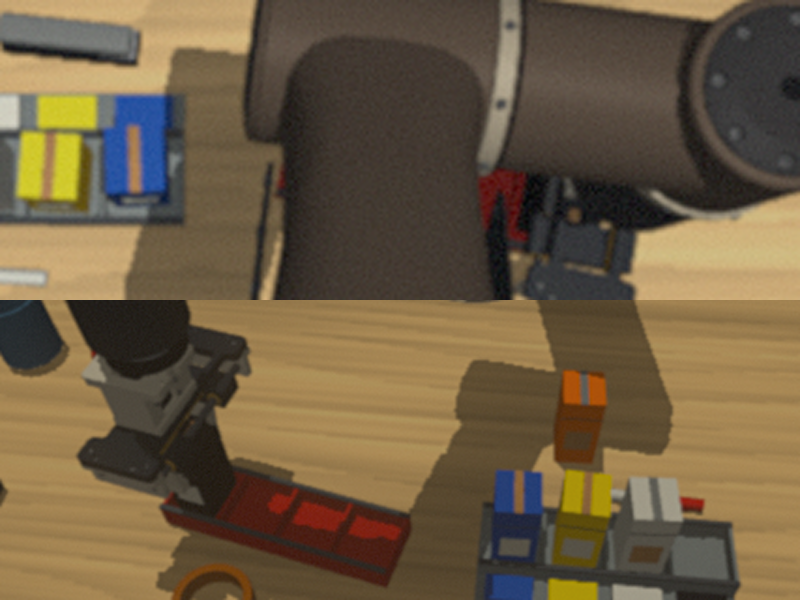

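The black carton is in the red rack's right end bay (scene crop about (205,470)), just above the floor. I'll lower it gently, release and retreat.

Emit:
carry_out:
  plan:
    - [[0.001,0,0.003],[0,0,0],255]
    - [[0,0,0.003],[0,0,0],255]
    - [[0,0,0.002],[0,0,0],255]
    - [[0,0,0.001],[0,0,0],255]
    - [[0,0,0],[0,0,0],255]

```text
time_s: 6.82
tcp_pos: [0.5139, -0.2591, 0.2459]
eef_rot: [180.0, 0.0, -101.8]
contact_force: [-0.5, 0.7, -1.8]
gripper_width: 0.0517
```

Emit:
carry_out:
  plan:
    - [[0,0,0.001],[0,0,0],255]
    - [[0,0,0.001],[0,0,0],255]
    - [[0,0,0],[0,0,0],255]

```text
time_s: 7.07
tcp_pos: [0.514, -0.2591, 0.2451]
eef_rot: [-180.0, -0.0, -101.8]
contact_force: [-4.8, 2.9, 8.6]
gripper_width: 0.0515
```

Emit:
carry_out:
  plan:
    - [[0,0,0],[0,0,0],140]
    - [[0,0,0],[0,0,0],0]
    - [[0,0,0],[0,0,0],0]
    - [[0,0,0],[0,0,0],0]
    - [[0,0,0],[0,0,0],0]
    - [[0,0,0],[0,0,0],0]
    - [[0,0,-0.01],[0,0,0],0]
    - [[0,0,-0.02],[0,0,0],0]
    - [[0,0,-0.03],[0,0,0],0]
    - [[0,0,-0.03],[0,0,0],0]
    - [[0,0,-0.03],[0,0,0],0]
    - [[0,0,-0.03],[0,0,0],0]

```text
time_s: 8.07
tcp_pos: [0.5137, -0.2591, 0.3964]
eef_rot: [-180.0, -0.0, -101.8]
contact_force: [1.4, 1.0, 0.4]
gripper_width: 0.0874
```

```bash
python3 m.py .5355 .219 .396 -90 16
```

```text
now 8.0667 [ 0.5137 -0.2591  0.3964] [-1.7997e+02 -1.0000e-02 -1.0179e+02]  row [-0.0299  0.0019  0.    ] [-0.   -0.   -0.74] norm 0.03
```

Emit:
carry_out:
  plan:
    - [[-0.0299,0.0019,0],[0,0,-0.74],0]
    - [[-0.0299,0.0019,0],[0,0,-0.74],0]
    - [[-0.0299,0.0019,0],[0,0,-0.74],0]
    - [[-0.0299,0.0019,0],[0,0,-0.74],0]
    - [[-0.0299,0.0019,0],[0,0,-0.74],0]
    - [[-0.0299,0.0019,0],[0,0,-0.74],0]
    - [[-0.0299,0.0019,0],[0,0,-0.74],0]
    - [[-0.0299,0.0019,0],[0,0,-0.74],0]
    - [[-0.0299,0.0019,0],[0,0,-0.74],0]
    - [[-0.0299,0.0019,0],[0,0,-0.74],0]
    - [[-0.0299,0.0019,0],[0,0,-0.74],0]
    - [[-0.0299,0.0019,0],[0,0,-0.74],0]

```text
time_s: 9.07
tcp_pos: [0.5394, 0.1006, 0.395]
eef_rot: [-180.0, 0.0, -92.9]
contact_force: [0.4, 0.3, 0.1]
gripper_width: 0.0879
```

Emit:
carry_out:
  plan:
    - [[-0.0299,0.0019,0],[0,0,-0.74],0]
    - [[-0.0299,0.0019,0],[0,0,-0.74],0]
    - [[-0.0299,0.0019,0],[0,0,-0.74],0]
    - [[-0.0299,0.0019,0],[0,0,-0.74],0]
    - [[0,0,0],[0,0,0],0]
    - [[0,0,0],[0,0,0],0]

```text
time_s: 9.57
tcp_pos: [0.5356, 0.2203, 0.3944]
eef_rot: [-180.0, -0.0, -89.8]
contact_force: [0.2, -1.0, 0.6]
gripper_width: 0.0874
```

```bash
python3 m.py .5355 .219 .244 -90 1; python3 - <<'E'
from h import *
a=cv2.cvtColor(r.capture("top"),cv2.COLOR_RGB2BGR);s=cv2.cvtColor(r.capture("scene"),cv2.COLOR_RGB2BGR)
f=lambda i:cv2.resize(i,(800,300),interpolation=cv2.INTER_CUBIC)
cv2.imwrite("pics/d4.png",np.vstack([f(a[155:260,140:420]),f(s[130:290,130:557])]))
E
```

```text
now 9.5667 [0.5356 0.2203 0.3944] [-180.     -0.    -89.82]  row [1.300e-03 1.000e-04 1.504e-01] [-0.   -0.    0.18] norm 0.1504
```

View pics/d4.png

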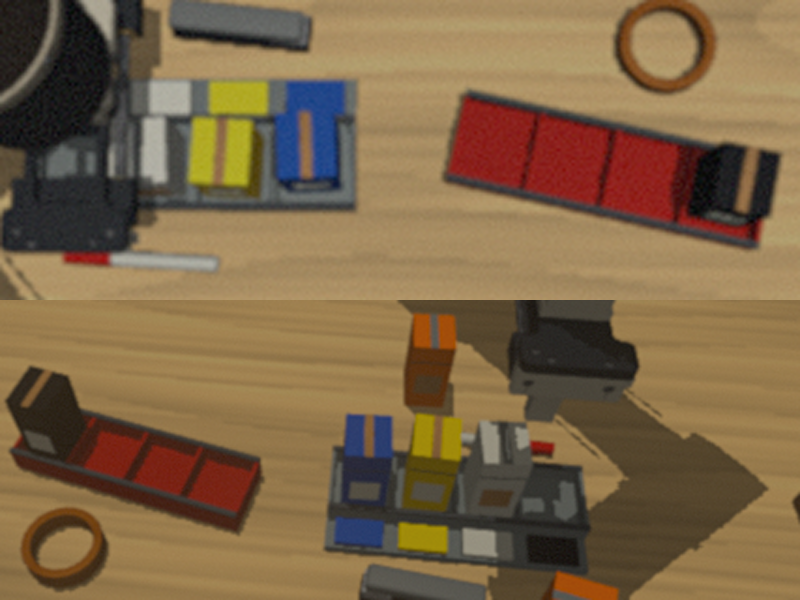

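The black carton stands upright in the red rack's right end bay. The gripper is over white, so I'll grasp it.

Emit:
carry_out:
  plan:
    - [[0.001,0,0.022],[0,0,0.18],0]
    - [[0,0,0.024],[0,0,0],0]
    - [[0,0,0.024],[0,0,0],0]
    - [[0,0,0.024],[0,0,0],0]
    - [[0,0,0.022],[0,0,0],0]
    - [[0,0,0.018],[0,0,0],0]
    - [[0,0,0.01],[0,0,0],0]
    - [[0,0,0.006],[0,0,0],0]
    - [[0,0,0],[0,0,0],0]

```text
time_s: 10.42
tcp_pos: [0.5358, 0.2172, 0.2434]
eef_rot: [179.9, -0.1, -90.2]
contact_force: [0.1, -0.1, 0.8]
gripper_width: 0.0876
```

Emit:
carry_out:
  plan:
    - [[0,0,0],[0,0,0],255]
    - [[0,0,0],[0,0,0],255]
    - [[0,0,0],[0,0,0],255]
    - [[0,0,0],[0,0,0],255]
    - [[0,0,0],[0,0,0],255]
    - [[0,0,0],[0,0,0],255]
    - [[0,0,-0.004],[0,0,0],255]
    - [[0,0,-0.008],[0,0,0],255]
    - [[0,0,-0.012],[0,0,0],255]
    - [[0,0,-0.016],[0,0,0],255]
    - [[0,0,-0.02],[0,0,0],255]
    - [[0,0,-0.02],[0,0,0],255]
  grip_force: 25

```text
time_s: 11.42
tcp_pos: [0.5357, 0.2178, 0.3253]
eef_rot: [180.0, -0.0, -90.1]
contact_force: [0.7, 0.2, -1.6]
gripper_width: 0.0528
```

Emit:
carry_out:
  plan:
    - [[0,0,-0.022],[0,0,0],255]
    - [[0,0,-0.022],[0,0,0],255]
    - [[0,0,-0.012],[0,0,0],255]
    - [[0,0,-0.006],[0,0,0],255]
    - [[0,0,0],[0,0,0],255]

```text
time_s: 11.83
tcp_pos: [0.536, 0.218, 0.388]
eef_rot: [-179.9, 0.1, -90.1]
contact_force: [-0.1, 0.2, -0.8]
gripper_width: 0.0529
```

```bash
python3 m.py .5268 -.1948 .386 -101.8 20; python3 - <<'E'
from h import *
q=ray("top",[np.array(p)/2.857+[139.7,154.7] for p in [(705,145),(779,155),(767,223),(692,212)]],.11)[:,:2]
print(q.round(3),q.mean(0))
E
```

```text
now 11.8333 [0.536 0.218 0.388] [-1.7987e+02  1.0000e-01 -9.0130e+01]  row [ 0.0206 -0.0016  0.0001] [-0.01  0.01  0.58] norm 0.0207
[[ 0.541 -0.226]
 [ 0.533 -0.284]
 [ 0.48  -0.273]
 [ 0.488 -0.215]] [ 0.51045567 -0.24948241]
```

Emit:
carry_out:
  plan:
    - [[0.0103,-0.0008,0],[0,0,0.29],255]
    - [[0.0206,-0.0016,0],[0,0,0.58],255]
    - [[0.0206,-0.0016,0],[0,0,0.58],255]
    - [[0.0206,-0.0016,0],[0,0,0.58],255]
    - [[0.0206,-0.0016,0],[0,0,0.58],255]
    - [[0.0206,-0.0016,0],[0,0,0.58],255]
    - [[0.0206,-0.0016,0],[0,0,0.58],255]
    - [[0.0206,-0.0016,0],[0,0,0.58],255]
    - [[0.0206,-0.0016,0],[0,0,0.58],255]
    - [[0.0206,-0.0016,0],[0,0,0.58],255]
    - [[0.0206,-0.0016,0],[0,0,0.58],255]
    - [[0.0206,-0.0016,0],[0,0,0.58],255]

```text
time_s: 12.83
tcp_pos: [0.5404, -0.021, 0.3846]
eef_rot: [179.9, -0.0, -96.9]
contact_force: [0.7, 0.4, -1.5]
gripper_width: 0.0522
```

Emit:
carry_out:
  plan:
    - [[0.0206,-0.0016,0],[0,0,0.58],255]
    - [[0.0206,-0.0016,0],[0,0,0.58],255]
    - [[0.0206,-0.0016,0],[0,0,0.58],255]
    - [[0.0206,-0.0016,0],[0,0,0.58],255]
    - [[0.0206,-0.0016,0],[0,0,0.58],255]
    - [[0.0206,-0.0016,0],[0,0,0.58],255]
    - [[0.0206,-0.0016,0],[0,0,0.58],255]
    - [[0.0206,-0.0016,0],[0,0,0.58],255]
    - [[0.0103,-0.0008,0],[0,0,0.29],255]
    - [[0,0,0],[0,0,0],255]

```text
time_s: 13.67
tcp_pos: [0.5263, -0.1964, 0.3847]
eef_rot: [179.9, -0.0, -101.9]
contact_force: [-0.3, 0.0, -1.4]
gripper_width: 0.0529
```

```bash
python3 m.py .5268 -.1948 .244 -101.8 1
```

```text
now 13.6667 [ 0.5263 -0.1964  0.3847] [ 1.7985e+02 -3.0000e-02 -1.0189e+02]  row [-0.0018 -0.0006  0.1407] [ 0.15 -0.03 -0.09] norm 0.1407
```

Emit:
carry_out:
  plan:
    - [[-0.001,-0.0005,0.01],[0,0,-0.1],255]
    - [[-0.0005,0,0.018],[0,0,0],255]
    - [[0,0,0.02],[0,0,0],255]
    - [[0,0,0.02],[0,0,0],255]
    - [[0,0,0.02],[0,0,0],255]
    - [[0,0,0.018],[0,0,0],255]
    - [[0,0,0.014],[0,0,0],255]
    - [[0,0,0.008],[0,0,0],255]
    - [[0,0,0.004],[0,0,0],255]
    - [[0,0,0],[0,0,0],255]

```text
time_s: 14.5
tcp_pos: [0.5262, -0.1938, 0.2546]
eef_rot: [179.7, -0.2, -101.5]
contact_force: [-9.0, -7.7, 17.8]
gripper_width: 0.0519
```

Emit:
carry_out:
  plan:
    - [[0,0,0.003],[0,0,0],255]
    - [[0,0,0.003],[0,0,0],255]
    - [[0,0,0.002],[0,0,0],255]
    - [[0,0,0.001],[0,0,0],255]
    - [[0,0,0.001],[0,0,0],255]
    - [[0,0,0],[0,0,0],255]

```text
time_s: 15.0
tcp_pos: [0.5263, -0.1944, 0.2467]
eef_rot: [179.9, -0.3, -101.5]
contact_force: [-15.1, -11.5, 31.5]
gripper_width: 0.0517
```

```bash
python3 - <<'E'
from h import *
s=cv2.cvtColor(r.capture("scene"),cv2.COLOR_RGB2BGR);print(r.get_state()["moment"],r.get_state()["contact_force"])
crop("scene",100,120,300,270,"pics/d5.png",4,s)
E
```

```text
[-3.72738091  5.81080555  0.37410329] [-15.44395178 -11.08985694  32.39121841]
```

View pics/d5.png

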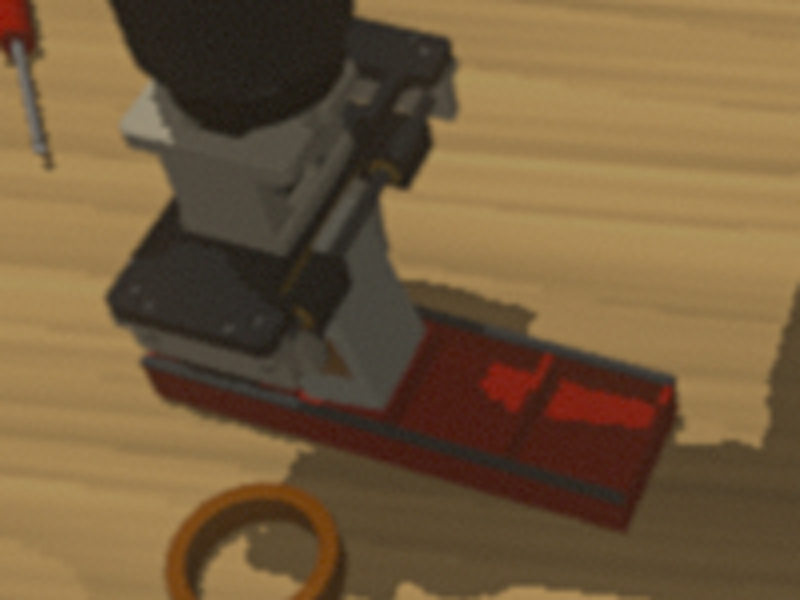

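The upward force of 18–32 N started about 10 mm above the expected floor height, so the white carton is catching on a wall. I'll lift it clear and see how it sits in the grip.

Emit:
carry_out:
  plan:
    - [[0,0,-0.005],[0,0,0],255]
    - [[0,0,-0.01],[0,0,0],255]
    - [[0,0,-0.02],[0,0,0],255]
    - [[0,0,-0.02],[0,0,0],255]
    - [[0,0,-0.02],[0,0,0],255]
    - [[0,0,-0.02],[0,0,0],255]
    - [[0,0,-0.02],[0,0,0],255]
    - [[0,0,-0.01],[0,0,0],255]
    - [[0,0,0],[0,0,0],255]

```text
time_s: 15.8
tcp_pos: [0.5287, -0.1926, 0.3712]
eef_rot: [-179.8, 0.0, -101.6]
contact_force: [-0.1, -0.6, -0.9]
gripper_width: 0.0519
```

```bash
python3 - <<'E'
from h import *
s=cv2.cvtColor(r.capture("scene"),cv2.COLOR_RGB2BGR);a=cv2.cvtColor(r.capture("top"),cv2.COLOR_RGB2BGR);st=r.get_state();print(st["tcp_pos"],st["eef_rot"])
S=cv2.resize(s[80:280,60:310],(500,400),interpolation=cv2.INTER_CUBIC)
A=cv2.resize(a[150:270,280:430],(500,400),interpolation=cv2.INTER_CUBIC)[:,:300]
cv2.imwrite("pics/d6.png",np.hstack([S,A]))
E
```

```text
[ 0.52774232 -0.19261939  0.36822387] [ 1.79970356e+02  3.28214681e-02 -1.01620129e+02]
```

View pics/d6.png

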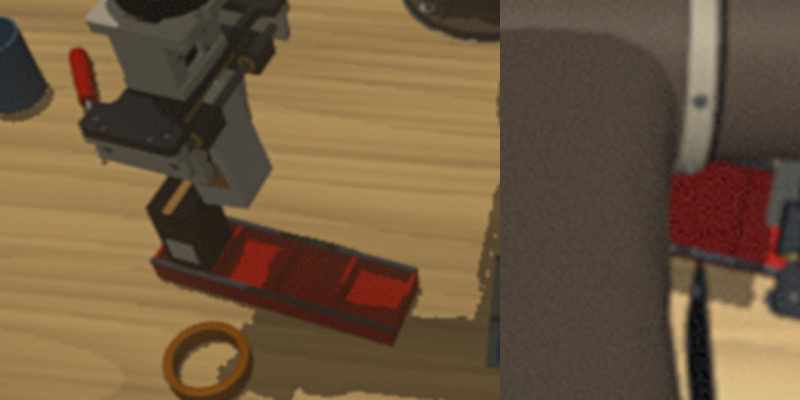

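```bash
python3 - <<'E'
from h import *
s=cv2.cvtColor(r.capture("scene"),cv2.COLOR_RGB2BGR)
P=np.array([(200,198),(248,207),(271,168)],float)/2+[59.75,79.75]
for z in(.12,.13,.14,.15,.16,.17):
    q=ray("scene",P,z)[:,:2]; y=(q[1]-q[0]);x=q[2]-q[1]
    c=(q[0]+q[2])/2; print(z,q.round(4).tolist(),"len",np.linalg.norm(y).round(4),np.linalg.norm(x).round(4),"c",c.round(4),"yaw",np.degrees(np.arctan2(-y[0],y[1])).round(1))
crop("scene",130,110,210,200,"pics/d7.png",6.5,s)
E
```

```text
0.12 [[0.5268, -0.2309], [0.5329, -0.1823], [0.4819, -0.1725]] len 0.0489 0.052 c [ 0.5044 -0.2017] yaw -7.2
0.13 [[0.5349, -0.2259], [0.5409, -0.1781], [0.4908, -0.1685]] len 0.0481 0.0511 c [ 0.5128 -0.1972] yaw -7.2
0.14 [[0.5431, -0.2209], [0.549, -0.1739], [0.4996, -0.1645]] len 0.0473 0.0502 c [ 0.5213 -0.1927] yaw -7.2
0.15 [[0.5512, -0.2158], [0.557, -0.1697], [0.5085, -0.1605]] len 0.0465 0.0494 c [ 0.5298 -0.1882] yaw -7.2
0.16 [[0.5593, -0.2108], [0.565, -0.1656], [0.5174, -0.1564]] len 0.0457 0.0485 c [ 0.5383 -0.1836] yaw -7.2
0.17 [[0.5674, -0.2058], [0.573, -0.1614], [0.5262, -0.1524]] len 0.0448 0.0476 c [ 0.5468 -0.1791] yaw -7.2
```

View pics/d7.png

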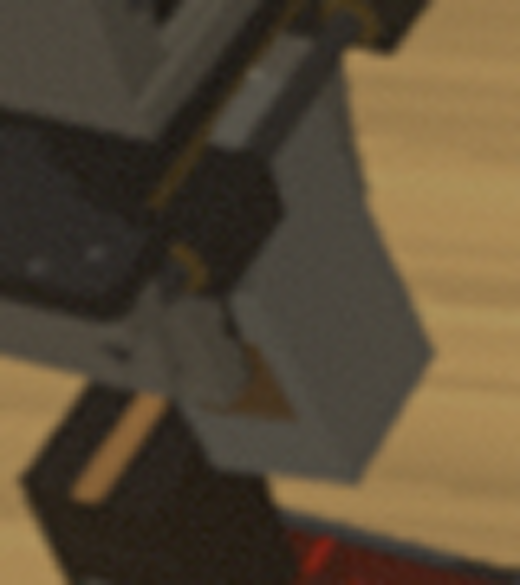

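```bash
python3 - <<'E'
from h import *
f=lambda p:np.array(p,float)/6.5+[129.6,109.6]
g=lambda u:((u-[129.6,109.6])*6.5).round(0).tolist()
c=np.array([.528,-.1926]); ya=np.radians(-11.7); X=np.array([np.cos(ya),np.sin(ya)]);Y=np.array([-X[1],X[0]])
b=.3697-.233
for tilt in(0,.1,.2,.3):      # rotation about rack x axis, pivot at grasp point z=.3697-.159
  for sl in(0,.012):
    out=[]
    for dx,dy,dz in((.026,-.023,0),(.026,.023,0),(-.026,.023,0),(.026,.023,.1)):
        z0=dz-(.074-sl); yy=dy*np.cos(tilt)-z0*np.sin(tilt); zz=dy*np.sin(tilt)+z0*np.cos(tilt)
        out.append(g(px("scene",[*(c+X*dx+Y*yy),.2107+zz])[0]))
    print(tilt,sl,out)
print("seen FL (215,468) FR (357,485) BR (434,352), FR edge direction to (235,300)")
E
```

```text
0 0 [[195.0, 473.0], [341.0, 511.0], [421.0, 379.0], [258.0, 256.0]]
0 0.012 [[184.0, 445.0], [332.0, 483.0], [414.0, 351.0], [247.0, 222.0]]
0.1 0 [[220.0, 483.0], [363.0, 511.0], [443.0, 378.0], [246.0, 248.0]]
0.1 0.012 [[206.0, 455.0], [350.0, 482.0], [431.0, 349.0], [231.0, 212.0]]
0.2 0 [[245.0, 492.0], [383.0, 509.0], [463.0, 376.0], [234.0, 240.0]]
0.2 0.012 [[228.0, 463.0], [367.0, 480.0], [448.0, 346.0], [214.0, 204.0]]
0.3 0 [[270.0, 499.0], [402.0, 506.0], [481.0, 371.0], [222.0, 233.0]]
0.3 0.012 [[249.0, 470.0], [382.0, 476.0], [463.0, 341.0], [197.0, 196.0]]
seen FL (215,468) FR (357,485) BR (434,352), FR edge direction to (235,300)
```

```bash
python3 - <<'E'
from h import *
ya=np.radians(-11.8); X=np.array([np.cos(ya),np.sin(ya)]);Y=np.array([-X[1],X[0]]);o=np.array([.5335,-.1625])
T=lambda p:np.array(p,float)/2.8+[139.7,164.7]
S=lambda p:(np.array(p,float)-[0,280])/2.45+[129.7,174.7]
for nm,n,P in(("div top","top",T([(528,80),(514,158),(601,96),(588,175),(676,112),(662,190)])),("div scene","scene",S([(124,325),(103,370),(195,345),(172,385),(264,362),(243,408)])),
 ("rim top","top",T([(457,63),(757,127),(740,212),(437,149)])),("rim sc","scene",S([(58,302),(341,378),(309,452),(15,369)]))):
    q=ray(n,P,.032)[:,:2]-o; print(nm,[(round(float(v@X),4),round(float(v@Y),4)) for v in q])
E
```

```text
div top [(0.0346, 0.0674), (-0.0344, 0.0657), (0.0343, 0.0031), (-0.0353, 0.0008), (0.0343, -0.0629), (-0.0345, -0.0636)]
div scene [(-0.031, -0.0647), (0.0181, -0.0595), (-0.03, 0.0033), (0.0143, 0.0025), (-0.0313, 0.0663), (0.0173, 0.0676)]
rim top [(0.0362, 0.1305), (0.0363, -0.1336), (-0.039, -0.1323), (-0.0408, 0.1318)]
rim sc [(-0.0366, -0.1324), (-0.0357, 0.1336), (0.0399, 0.1336), (0.0401, -0.1309)]
```

The white carton is tilted about 0.14 rad in the grip, with its base swung towards +y, and it has slid up about 10 mm. I'll aim about 6 mm to the right so the base clears the walls. Pressing on the floor will then right it.

Emit:
carry_out:
  plan:
    - [[0.002,0,0.004],[0,0,0],255]
    - [[0.002,0,0.01],[0,0,0],255]
    - [[0.002,0,0.015],[0,0,0],255]
    - [[0.002,0,0.018],[0,0,0],255]
    - [[0,0,0.018],[0,0,0],255]
    - [[0,0,0.015],[0,0,0],255]
    - [[0,0,0.012],[0,0,0],255]
    - [[0,0,0.006],[0,0,0],255]
    - [[0,0,0.002],[0,0,0],255]
    - [[0,0,0],[0,0,0],255]
  grip_force: 25

```text
time_s: 16.78
tcp_pos: [0.5261, -0.2011, 0.268]
eef_rot: [179.9, -0.0, -101.6]
contact_force: [-0.1, -0.3, -0.8]
gripper_width: 0.0521
```

Emit:
carry_out:
  plan:
    - [[0,0,0.005],[0,0,0],255]
    - [[0,0,0.005],[0,0,0],255]
    - [[0,0,0.004],[0,0,0],255]
    - [[0,0,0.003],[0,0,0],255]
    - [[0,0,0],[0,0,0],255]

```text
time_s: 17.2
tcp_pos: [0.526, -0.2009, 0.2514]
eef_rot: [180.0, -0.0, -101.6]
contact_force: [0.2, -0.4, -1.2]
gripper_width: 0.0517
```

Emit:
carry_out:
  plan:
    - [[0,0,0.004],[0,0,0],255]
    - [[0,0,0.003],[0,0,0],255]
    - [[0,0,0.003],[0,0,0],255]
    - [[0,0,0.002],[0,0,0],255]
    - [[0,0,0],[0,0,0],255]

```text
time_s: 17.62
tcp_pos: [0.5261, -0.201, 0.2395]
eef_rot: [180.0, -0.0, -101.6]
contact_force: [-0.2, 1.0, -1.0]
gripper_width: 0.052
```

Emit:
carry_out:
  plan:
    - [[0,0,0.002],[0,0,0],255]
    - [[0,0,0.001],[0,0,0],255]
    - [[0,0,0],[0,0,0],255]

```text
time_s: 17.87
tcp_pos: [0.5263, -0.201, 0.2369]
eef_rot: [180.0, -0.0, -101.6]
contact_force: [-0.1, 0.0, -1.7]
gripper_width: 0.0519
```

Emit:
carry_out:
  plan:
    - [[0,0,0.001],[0,0,0],255]
    - [[0,0,0.001],[0,0,0],255]
    - [[0,0,0],[0,0,0],255]

```text
time_s: 18.12
tcp_pos: [0.5262, -0.201, 0.2349]
eef_rot: [180.0, -0.0, -101.6]
contact_force: [0.1, 0.2, -1.6]
gripper_width: 0.0521
```

Emit:
carry_out:
  plan:
    - [[0,0,0.001],[0,0,0],255]
    - [[0,0,0],[0,0,0],255]

```text
time_s: 18.28
tcp_pos: [0.5264, -0.201, 0.2345]
eef_rot: [-180.0, -0.0, -101.6]
contact_force: [-1.4, 1.7, 3.0]
gripper_width: 0.0519
```

Emit:
carry_out:
  plan:
    - [[-0.001,0,0.001],[0,0,0],255]
    - [[-0.001,0,0.001],[0,0,0],255]
    - [[-0.001,0,0.001],[0,0,0],255]
    - [[0,0,0],[0,0,0],255]

```text
time_s: 18.62
tcp_pos: [0.5269, -0.1983, 0.2331]
eef_rot: [-180.0, -0.1, -101.6]
contact_force: [-6.3, 1.1, 18.8]
gripper_width: 0.0519
```

```bash
python3 - <<'E'
from h import *
s=cv2.cvtColor(r.capture("scene"),cv2.COLOR_RGB2BGR)
crop("scene",120,140,260,260,"pics/d8.png",5,s)
print(r.get_state()["contact_force"],r.get_state()["moment"])
E
```

```text
[-5.52174845  1.3311595  18.43750328] [ 0.34964468  2.65052057 -0.00487973]
```

View pics/d8.png

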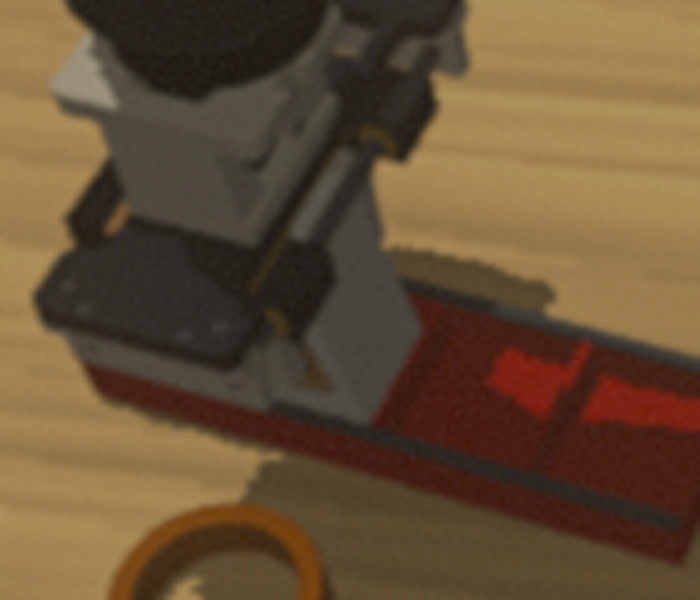

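The white carton's base is now behind the far rim at (375,420), with the divider visible beside it, so it sits on the bay floor. I'll release it and go to yellow.

Emit:
carry_out:
  plan:
    - [[0,0,0],[0,0,0],140]
    - [[0,0,0],[0,0,0],0]
    - [[0,0,0],[0,0,0],0]
    - [[0,0,0],[0,0,0],0]
    - [[0,0,0],[0,0,0],0]
    - [[0,0,0],[0,0,0],0]
    - [[0,0,-0.01],[0,0,0],0]
    - [[0,0,-0.025],[0,0,0],0]
    - [[0,0,-0.032],[0,0,0],0]
    - [[0,0,-0.032],[0,0,0],0]
    - [[0,0,-0.032],[0,0,0],0]
    - [[0,0,-0.032],[0,0,0],0]

```text
time_s: 19.67
tcp_pos: [0.5265, -0.1981, 0.3965]
eef_rot: [-180.0, -0.0, -101.6]
contact_force: [0.6, 0.2, -0.0]
gripper_width: 0.0877
```

```bash
python3 m.py .535 .1525 .396 -90 12
```

```text
now 19.6667 [ 0.5265 -0.1981  0.3965] [-179.97   -0.   -101.63]  row [-0.0292  0.0025  0.    ] [-0.   -0.   -0.97] norm 0.0293
```

Emit:
carry_out:
  plan:
    - [[-0.0292,0.0025,0],[0,0,-0.97],0]
    - [[-0.0292,0.0025,0],[0,0,-0.97],0]
    - [[-0.0292,0.0025,0],[0,0,-0.97],0]
    - [[-0.0292,0.0025,0],[0,0,-0.97],0]
    - [[-0.0292,0.0025,0],[0,0,-0.97],0]
    - [[-0.0292,0.0025,0],[0,0,-0.97],0]
    - [[-0.0292,0.0025,0],[0,0,-0.97],0]
    - [[-0.0292,0.0025,0],[0,0,-0.97],0]
    - [[-0.0292,0.0025,0],[0,0,-0.97],0]
    - [[-0.0292,0.0025,0],[0,0,-0.97],0]
    - [[-0.0292,0.0025,0],[0,0,-0.97],0]
    - [[-0.0292,0.0025,0],[0,0,-0.97],0]

```text
time_s: 20.67
tcp_pos: [0.5352, 0.1543, 0.3949]
eef_rot: [-180.0, 0.0, -89.9]
contact_force: [0.9, 0.2, 0.1]
gripper_width: 0.0872
```

Emit:
carry_out:
  plan:
    - [[0,0,0],[0,0,0],0]
    - [[0,0,0],[0,0,0],0]

```text
time_s: 20.83
tcp_pos: [0.5353, 0.1543, 0.3945]
eef_rot: [-180.0, -0.0, -89.8]
contact_force: [1.0, -0.4, -0.7]
gripper_width: 0.0875
```

```bash
python3 m.py .535 .1525 .244 -90 1; python3 - <<'E'
from h import *
a=cv2.cvtColor(r.capture("top"),cv2.COLOR_RGB2BGR);s=cv2.cvtColor(r.capture("scene"),cv2.COLOR_RGB2BGR)
A=cv2.resize(a[180:250,140:420],(800,200),interpolation=cv2.INTER_CUBIC)
B=cv2.resize(s[140:280,120:400],(800,400),interpolation=cv2.INTER_CUBIC)
cv2.imwrite("pics/d9.png",np.vstack([A,B]))
E
```

```text
now 20.8333 [0.5353 0.1543 0.3945] [-179.99   -0.    -89.85]  row [0.0018 0.0003 0.1505] [-0.01 -0.    0.15] norm 0.1505
```

View pics/d9.png

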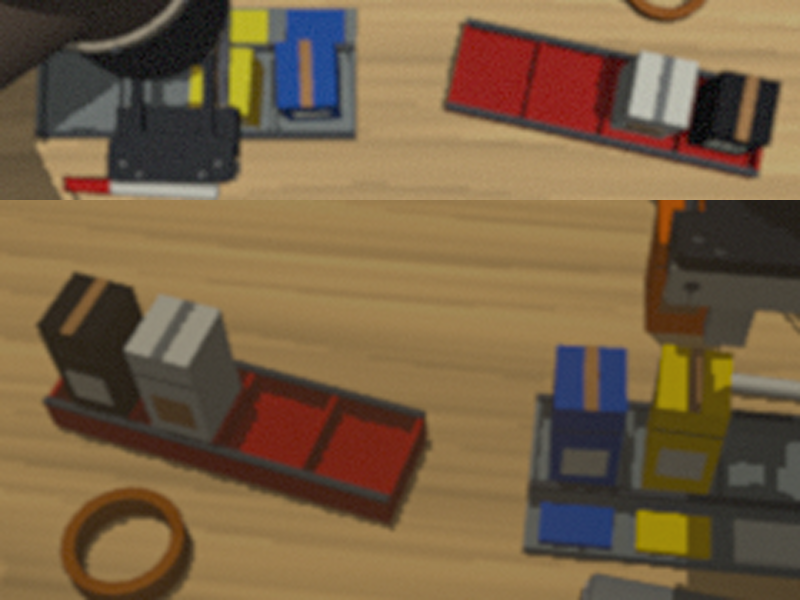

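Black and white both stand upright in their bays. I'll take yellow with a firmer grip and gentler speed ramps.

Emit:
carry_out:
  plan:
    - [[0.0015,0,0.022],[0,0,0.15],0]
    - [[0,0,0.024],[0,0,0],0]
    - [[0,0,0.024],[0,0,0],0]
    - [[0,0,0.024],[0,0,0],0]
    - [[0,0,0.022],[0,0,0],0]
    - [[0,0,0.018],[0,0,0],0]
    - [[0,0,0.01],[0,0,0],0]
    - [[0,0,0.006],[0,0,0],0]
    - [[0,0,0],[0,0,0],0]

```text
time_s: 21.68
tcp_pos: [0.5355, 0.1507, 0.2434]
eef_rot: [179.9, -0.1, -90.2]
contact_force: [-0.7, -0.4, 0.1]
gripper_width: 0.0877
```

Emit:
carry_out:
  plan:
    - [[0,0,0],[0,0,0],255]
    - [[0,0,0],[0,0,0],255]
    - [[0,0,0],[0,0,0],255]
    - [[0,0,0],[0,0,0],255]
    - [[0,0,0],[0,0,0],255]
    - [[0,0,0],[0,0,0],255]
    - [[0,0,-0.004],[0,0,0],255]
    - [[0,0,-0.008],[0,0,0],255]
    - [[0,0,-0.012],[0,0,0],255]
    - [[0,0,-0.016],[0,0,0],255]
    - [[0,0,-0.02],[0,0,0],255]
    - [[0,0,-0.02],[0,0,0],255]
  grip_force: 40

```text
time_s: 22.68
tcp_pos: [0.5354, 0.1514, 0.3253]
eef_rot: [180.0, -0.0, -90.1]
contact_force: [-0.1, -0.3, -0.7]
gripper_width: 0.052
```

Emit:
carry_out:
  plan:
    - [[0,0,-0.022],[0,0,0],255]
    - [[0,0,-0.022],[0,0,0],255]
    - [[0,0,-0.012],[0,0,0],255]
    - [[0,0,-0.006],[0,0,0],255]
    - [[0,0,0],[0,0,0],255]

```text
time_s: 23.1
tcp_pos: [0.5356, 0.1515, 0.388]
eef_rot: [-179.9, 0.1, -90.1]
contact_force: [0.5, -0.3, -1.1]
gripper_width: 0.0518
```

```bash
python3 m.py .5402 -.1302 .386 -101.8 18; python3 - <<'E'
from h import *
crop("scene",300,110,440,230,"pics/d10.png",4)
q=ray("top",[np.array(p)/2.857+[139.7,179.7] for p in [(640,52),(699,60),(686,135),(627,125)]],.11)[:,:2]
print(q.round(3).tolist(),q.mean(0))
E
```

```text
now 23.1 [0.5356 0.1515 0.388 ] [-1.7985e+02  9.0000e-02 -9.0140e+01]  row [ 0.0156 -0.0018  0.0001] [-0.01  0.01  0.65] norm 0.0157
[[0.558, -0.175], [0.552, -0.222], [0.492, -0.21], [0.5, -0.164]] [ 0.52529733 -0.19274157]
```

View pics/d10.png

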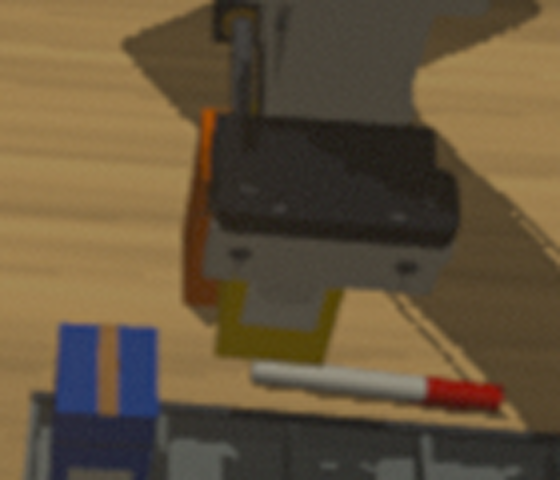

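The yellow carton hangs straight: its bottom edge at (217,355)–(323,363) is parallel to the rack edge. Carrying it over.

Emit:
carry_out:
  plan:
    - [[0.0047,-0.0005,0],[0,0,0.2],255]
    - [[0.0094,-0.0011,0],[0,0,0.39],255]
    - [[0.0125,-0.0014,0],[0,0,0.52],255]
    - [[0.0156,-0.0018,0],[0,0,0.65],255]
    - [[0.0156,-0.0018,0],[0,0,0.65],255]
    - [[0.0156,-0.0018,0],[0,0,0.65],255]
    - [[0.0156,-0.0018,0],[0,0,0.65],255]
    - [[0.0156,-0.0018,0],[0,0,0.65],255]
    - [[0.0156,-0.0018,0],[0,0,0.65],255]
    - [[0.0156,-0.0018,0],[0,0,0.65],255]
    - [[0.0156,-0.0018,0],[0,0,0.65],255]
    - [[0.0156,-0.0018,0],[0,0,0.65],255]

```text
time_s: 24.15
tcp_pos: [0.5447, -0.0183, 0.3853]
eef_rot: [179.9, -0.0, -97.2]
contact_force: [0.2, -0.6, -0.4]
gripper_width: 0.0524
```

Emit:
carry_out:
  plan:
    - [[0.0156,-0.0018,0],[0,0,0.65],255]
    - [[0.0156,-0.0018,0],[0,0,0.65],255]
    - [[0.0156,-0.0018,0],[0,0,0.65],255]
    - [[0.0156,-0.0018,0],[0,0,0.65],255]
    - [[0.0156,-0.0018,0],[0,0,0.65],255]
    - [[0.0125,-0.0014,0],[0,0,0.52],255]
    - [[0.0094,-0.0011,0],[0,0,0.39],255]
    - [[0.0062,-0.0007,0],[0,0,0.26],255]
    - [[0.0047,-0.0005,0],[0,0,0.2],255]
    - [[0.0031,-0.0004,0],[0,0,0.13],255]
    - [[0,0,0],[0,0,0],255]
    - [[0,0,0],[0,0,0],255]

```text
time_s: 25.15
tcp_pos: [0.5398, -0.1306, 0.386]
eef_rot: [-180.0, 0.0, -101.8]
contact_force: [0.2, 0.1, -1.5]
gripper_width: 0.0525
```

```bash
python3 m.py .5402 -.1302 .244 -101.8 1; python3 - <<'E'
from h import *
crop("scene",110,90,290,260,"pics/d11.png",3.5)
E
```

```text
now 25.15 [ 0.5398 -0.1306  0.386 ] [-1.8000e+02  1.0000e-02 -1.0184e+02]  row [-0.0004 -0.0003  0.142 ] [-0.    0.01 -0.04] norm 0.142
```

View pics/d11.png

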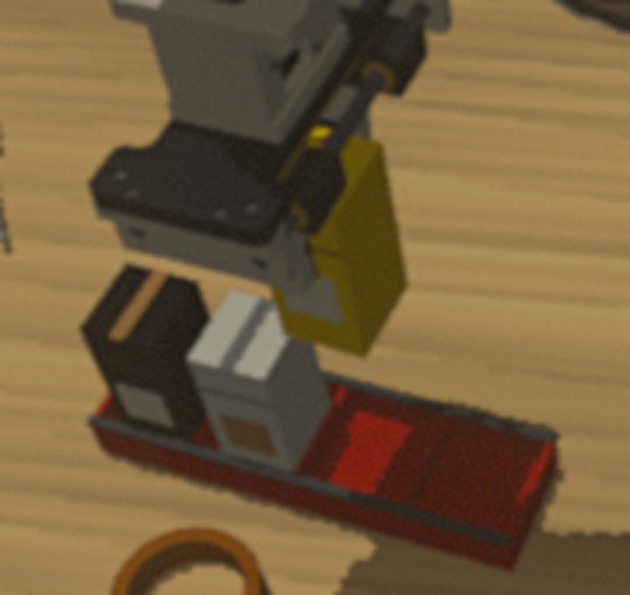

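```bash
cat > t.py <<'E'
import sys; from h import *
x0,y0,sc,c0,c1,tz,yaw=map(float,sys.argv[1:])
c=np.array([c0,c1]); ya=np.radians(yaw+90); X=np.array([np.cos(ya),np.sin(ya)]);Y=np.array([-X[1],X[0]])
for tilt in(-.1,0,.1):
    o=[]
    for dx,dy,dz in((.026,-.023,0),(.026,.023,0),(-.026,.023,0),(-.026,.023,.1)):
        z0=dz-.074; yy=dy*np.cos(tilt)-z0*np.sin(tilt); zz=dy*np.sin(tilt)+z0*np.cos(tilt)
        o.append(((px("scene",[*(c+X*dx+Y*yy),tz-.159+zz])[0]-[x0,y0]+.4)*sc).round(0).tolist())
    print(tilt,o)
E
python3 t.py 110 90 3.5 .5398 -.1306 .386 -101.8
```

```text
-0.1 [[264.0, 324.0], [348.0, 352.0], [389.0, 278.0], [381.0, 140.0]]
0 [[278.0, 331.0], [361.0, 353.0], [402.0, 279.0], [375.0, 135.0]]
0.1 [[292.0, 337.0], [374.0, 353.0], [414.0, 279.0], [369.0, 130.0]]
```

The yellow carton is upright in the grip: I see (362,353) and (406,283) against a predicted (361,353) and (402,279). Lowering.

Emit:
carry_out:
  plan:
    - [[0,0,0.008],[0,0,0],255]
    - [[0,0,0.016],[0,0,0],255]
    - [[0,0,0.02],[0,0,0],255]
    - [[0,0,0.02],[0,0,0],255]
    - [[0,0,0.02],[0,0,0],255]
    - [[0,0,0.018],[0,0,0],255]
    - [[0,0,0.014],[0,0,0],255]
    - [[0,0,0.008],[0,0,0],255]
    - [[0,0,0.004],[0,0,0],255]
    - [[0,0,0.003],[0,0,0],255]
    - [[0,0,0],[0,0,0],255]

```text
time_s: 26.12
tcp_pos: [0.5399, -0.1306, 0.255]
eef_rot: [180.0, -0.0, -101.8]
contact_force: [0.5, -0.2, -0.8]
gripper_width: 0.052
```

Emit:
carry_out:
  plan:
    - [[0,0,0.003],[0,0,0],255]
    - [[0,0,0.003],[0,0,0],255]
    - [[0,0,0.002],[0,0,0],255]
    - [[0,0,0.001],[0,0,0],255]
    - [[0,0,0],[0,0,0],255]

```text
time_s: 26.53
tcp_pos: [0.5397, -0.1308, 0.246]
eef_rot: [180.0, -0.0, -101.9]
contact_force: [-0.1, -0.4, -0.7]
gripper_width: 0.052
```

Emit:
carry_out:
  plan:
    - [[0,0,0.001],[0,0,0],255]
    - [[0,0,0.001],[0,0,0],255]
    - [[0,0,0],[0,0,0],255]

```text
time_s: 26.78
tcp_pos: [0.5398, -0.1308, 0.2443]
eef_rot: [-180.0, -0.0, -101.8]
contact_force: [-0.8, 0.6, 1.3]
gripper_width: 0.0516
```

Floor contact has begun, so I'll release, lift and go to blue.

Emit:
carry_out:
  plan:
    - [[0,0,0],[0,0,0],140]
    - [[0,0,0],[0,0,0],0]
    - [[0,0,0],[0,0,0],0]
    - [[0,0,0],[0,0,0],0]
    - [[0,0,0],[0,0,0],0]
    - [[0,0,0],[0,0,0],0]
    - [[0,0,-0.01],[0,0,0],0]
    - [[0,0,-0.022],[0,0,0],0]
    - [[0,0,-0.03],[0,0,0],0]
    - [[0,0,-0.03],[0,0,0],0]
    - [[0,0,-0.03],[0,0,0],0]
    - [[0,0,-0.03],[0,0,0],0]

```text
time_s: 27.78
tcp_pos: [0.5393, -0.1308, 0.3985]
eef_rot: [-180.0, 0.0, -101.8]
contact_force: [0.4, 0.1, -0.3]
gripper_width: 0.0878
```

```bash
python3 m.py .5395 .087 .396 -90 10
```

```text
now 27.7833 [ 0.5393 -0.1308  0.3985] [-1.7996e+02  1.0000e-02 -1.0185e+02]  row [-0.0217  0.0025  0.0002] [-0.    0.   -1.18] norm 0.0218
```

Emit:
carry_out:
  plan:
    - [[-0.0217,0.0025,0],[0,0,-1.18],0]
    - [[-0.0217,0.0025,0],[0,0,-1.18],0]
    - [[-0.0217,0.0025,0],[0,0,-1.18],0]
    - [[-0.0217,0.0025,0],[0,0,-1.18],0]
    - [[-0.0217,0.0025,0],[0,0,-1.18],0]
    - [[-0.0217,0.0025,0],[0,0,-1.18],0]
    - [[-0.0217,0.0025,0],[0,0,-1.18],0]
    - [[-0.0217,0.0025,0],[0,0,-1.18],0]
    - [[-0.0217,0.0025,0],[0,0,-1.18],0]
    - [[-0.0217,0.0025,0],[0,0,-1.18],0]
    - [[0,0,0],[0,0,0],0]
    - [[0,0,0],[0,0,0],0]

```text
time_s: 28.78
tcp_pos: [0.5394, 0.0882, 0.3968]
eef_rot: [-180.0, 0.0, -89.9]
contact_force: [0.9, -0.2, -0.5]
gripper_width: 0.0875
```

```bash
python3 m.py .5395 .087 .244 -90 1
```

```text
now 28.7833 [0.5394 0.0882 0.3968] [-1.7997e+02  1.0000e-02 -8.9950e+01]  row [ 0.0012 -0.      0.1528] [-0.03  0.01  0.05] norm 0.1528
```

Emit:
carry_out:
  plan:
    - [[0.001,0,0.022],[0,0,0],0]
    - [[0,0,0.024],[0,0,0],0]
    - [[0,0,0.024],[0,0,0],0]
    - [[0,0,0.024],[0,0,0],0]
    - [[0,0,0.024],[0,0,0],0]
    - [[0,0,0.018],[0,0,0],0]
    - [[0,0,0.01],[0,0,0],0]
    - [[0,0,0.006],[0,0,0],0]
    - [[0,0,0],[0,0,0],0]

```text
time_s: 29.53
tcp_pos: [0.5396, 0.0858, 0.2435]
eef_rot: [179.9, -0.0, -90.1]
contact_force: [-0.1, 0.5, 0.6]
gripper_width: 0.0876
```

Emit:
carry_out:
  plan:
    - [[0,0,0],[0,0,0],255]
    - [[0,0,0],[0,0,0],255]
    - [[0,0,0],[0,0,0],255]
    - [[0,0,0],[0,0,0],255]
    - [[0,0,0],[0,0,0],255]
    - [[0,0,0],[0,0,0],255]
    - [[0,0,-0.004],[0,0,0],255]
    - [[0,0,-0.008],[0,0,0],255]
    - [[0,0,-0.012],[0,0,0],255]
    - [[0,0,-0.016],[0,0,0],255]
    - [[0,0,-0.02],[0,0,0],255]
    - [[0,0,-0.02],[0,0,0],255]
  grip_force: 40

```text
time_s: 30.53
tcp_pos: [0.5395, 0.0862, 0.3253]
eef_rot: [180.0, -0.0, -90.0]
contact_force: [-0.0, 0.1, -0.8]
gripper_width: 0.052
```

Emit:
carry_out:
  plan:
    - [[0,0,-0.022],[0,0,0],255]
    - [[0,0,-0.022],[0,0,0],255]
    - [[0,0,-0.012],[0,0,0],255]
    - [[0,0,-0.006],[0,0,0],255]
    - [[0,0,0],[0,0,0],255]

```text
time_s: 30.95
tcp_pos: [0.5398, 0.0863, 0.3879]
eef_rot: [-179.8, 0.1, -90.0]
contact_force: [0.7, -0.6, -1.7]
gripper_width: 0.0522
```

```bash
python3 m.py .5537 -.0656 .386 -101.8 10
```

```text
now 30.95 [0.5398 0.0863 0.3879] [-1.7984e+02  8.0000e-02 -9.0040e+01]  row [ 0.015  -0.0028  0.0002] [-0.01  0.01  1.18] norm 0.0153
```

Emit:
carry_out:
  plan:
    - [[0.0075,-0.0014,0],[0,0,0.59],255]
    - [[0.012,-0.0022,0],[0,0,0.94],255]
    - [[0.015,-0.0028,0],[0,0,1.18],255]
    - [[0.015,-0.0028,0],[0,0,1.18],255]
    - [[0.015,-0.0028,0],[0,0,1.18],255]
    - [[0.015,-0.0028,0],[0,0,1.18],255]
    - [[0.015,-0.0028,0],[0,0,1.18],255]
    - [[0.015,-0.0028,0],[0,0,1.18],255]
    - [[0.015,-0.0028,0],[0,0,1.18],255]
    - [[0.012,-0.0022,0],[0,0,0.94],255]
    - [[0.009,-0.0017,0],[0,0,0.71],255]
    - [[0.0045,-0.0008,0],[0,0,0.35],255]

```text
time_s: 31.95
tcp_pos: [0.553, -0.067, 0.3853]
eef_rot: [179.9, -0.0, -102.0]
contact_force: [-0.4, 0.0, -1.3]
gripper_width: 0.0529
```

Emit:
carry_out:
  plan:
    - [[0,0,0],[0,0,0],255]
    - [[0,0,0],[0,0,0],255]

```text
time_s: 32.12
tcp_pos: [0.5532, -0.0655, 0.3859]
eef_rot: [180.0, -0.0, -101.9]
contact_force: [-0.6, 0.1, -1.4]
gripper_width: 0.0522
```

```bash
python3 m.py .5537 -.0656 .244 -101.8 1; python3 - <<'E'
from h import *
s=r.get_state()["tcp_pos"]
crop("scene",120,100,300,260,"pics/d12.png",3.6)
E
python3 t.py 120 100 3.6 .5537 -.0656 .386 -101.8
```

```text
now 32.1167 [ 0.5532 -0.0655  0.3859] [ 179.98   -0.   -101.87]  row [-0.     -0.0006  0.1419] [ 0.02 -0.   -0.07] norm 0.1419
-0.1 [[359.0, 330.0], [448.0, 359.0], [486.0, 281.0], [492.0, 139.0]]
0 [[374.0, 337.0], [462.0, 360.0], [500.0, 282.0], [487.0, 134.0]]
0.1 [[388.0, 344.0], [476.0, 361.0], [513.0, 282.0], [481.0, 129.0]]
```

View pics/d12.png

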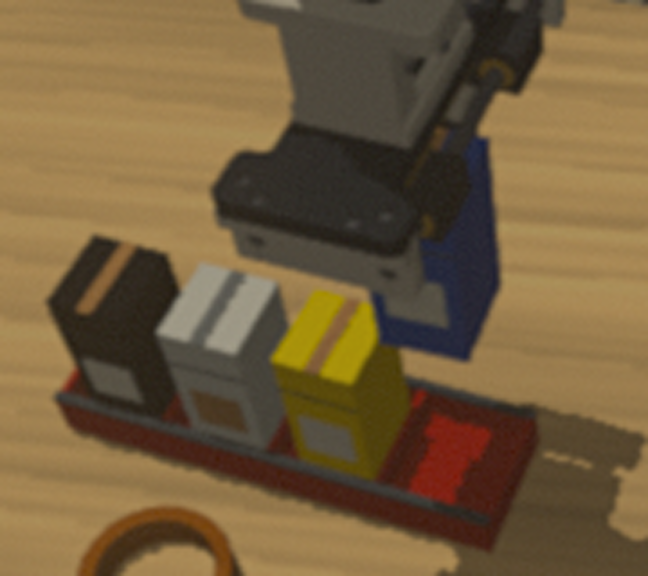

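The blue carton hangs nearly upright (front right corner at (468,358), predicted (462,360)), and the other three stand in their bays. Lowering.

Emit:
carry_out:
  plan:
    - [[0.001,-0.0005,0.008],[0,0,0],255]
    - [[0,0,0.016],[0,0,0],255]
    - [[0,0,0.02],[0,0,0],255]
    - [[0,0,0.02],[0,0,0],255]
    - [[0,0,0.02],[0,0,0],255]
    - [[0,0,0.018],[0,0,0],255]
    - [[0,0,0.014],[0,0,0],255]
    - [[0,0,0.008],[0,0,0],255]
    - [[0,0,0.004],[0,0,0],255]
    - [[0,0,0.003],[0,0,0],255]
    - [[0,0,0],[0,0,0],255]

```text
time_s: 33.08
tcp_pos: [0.5537, -0.0663, 0.255]
eef_rot: [-180.0, -0.0, -101.8]
contact_force: [-0.9, -0.9, -0.5]
gripper_width: 0.0521
```

Emit:
carry_out:
  plan:
    - [[0,0,0.003],[0,0,0],255]
    - [[0,0,0.003],[0,0,0],255]
    - [[0,0,0.002],[0,0,0],255]
    - [[0,0,0.001],[0,0,0],255]
    - [[0,0,0],[0,0,0],255]

```text
time_s: 33.5
tcp_pos: [0.5534, -0.0666, 0.246]
eef_rot: [180.0, -0.0, -101.8]
contact_force: [-0.0, -0.7, -1.0]
gripper_width: 0.052
```

Emit:
carry_out:
  plan:
    - [[0,0,0.001],[0,0,0],255]
    - [[0,0,0.001],[0,0,0],255]
    - [[0,0,0.0005],[0,0,0],255]
    - [[0,0,0],[0,0,0],255]

```text
time_s: 33.83
tcp_pos: [0.5536, -0.0665, 0.2444]
eef_rot: [-180.0, 0.0, -101.8]
contact_force: [-2.5, 1.4, 7.3]
gripper_width: 0.0525
```

Emit:
carry_out:
  plan:
    - [[0,0,0],[0,0,0],140]
    - [[0,0,0],[0,0,0],0]
    - [[0,0,0],[0,0,0],0]
    - [[0,0,0],[0,0,0],0]
    - [[0,0,0],[0,0,0],0]
    - [[0,0,0],[0,0,0],0]
    - [[0,0,-0.01],[0,0,0],0]
    - [[0,0,-0.022],[0,0,0],0]
    - [[0,0,-0.03],[0,0,0],0]
    - [[0,0,-0.03],[0,0,0],0]
    - [[0,0,-0.03],[0,0,0],0]
    - [[0,0,-0.03],[0,0,0],0]

```text
time_s: 34.83
tcp_pos: [0.5531, -0.0666, 0.398]
eef_rot: [-180.0, 0.0, -101.8]
contact_force: [1.0, -1.1, -0.1]
gripper_width: 0.0875
```

Emit:
carry_out:
  plan:
    - [[-0.03,0,0],[0,0,0],0]
    - [[-0.03,0,0],[0,0,0],0]
    - [[-0.03,0,0],[0,0,0],0]
    - [[-0.03,0,0],[0,0,0],0]
    - [[-0.03,0,0],[0,0,0],0]
    - [[-0.03,0,0],[0,0,0],0]
    - [[-0.03,0,0],[0,0,0],0]
    - [[-0.03,0,0],[0,0,0],0]
    - [[-0.03,0,0],[0,0,0],0]
    - [[-0.03,0,0],[0,0,0],0]
    - [[0,0,0],[0,0,0],0]
    - [[0,0,0],[0,0,0],0]

```text
time_s: 35.83
tcp_pos: [0.6151, 0.2287, 0.3956]
eef_rot: [180.0, -0.0, -101.7]
contact_force: [-0.6, -0.5, -0.3]
gripper_width: 0.0881
```

```bash
python3 - <<'E'
from h import *
a=cv2.cvtColor(r.capture("top"),cv2.COLOR_RGB2BGR);s=cv2.cvtColor(r.capture("scene"),cv2.COLOR_RGB2BGR)
A=cv2.resize(a[175:250,280:430],None,fx=4,fy=4,interpolation=cv2.INTER_CUBIC)
B=cv2.resize(s[150:250,125:275],None,fx=3,fy=3,interpolation=cv2.INTER_CUBIC)
B=cv2.copyMakeBorder(B,0,0,0,150,cv2.BORDER_CONSTANT)
# predicted top-face outlines at the bay centres
ya=np.radians(-11.8); X=np.array([np.cos(ya),np.sin(ya)]);Y=np.array([-X[1],X[0]])
for b in(.099,.033,-.033,-.099):
    for n,I,o,k in(("top",A,(280,175),4),("scene",B,(125,150),3)):
        c=np.array([.5335,-.1625])+Y*b
        P=px(n,[[*(c+X*i*.026+Y*j*.023),.11] for i,j in((1,1),(1,-1),(-1,-1),(-1,1))])
        cv2.polylines(I,[((P-o+.4)*k).round().astype(int).reshape(-1,1,2)],True,(0,255,0),1)
cv2.imwrite("pics/f.png",np.vstack([A,B])); print(r.get_state()["time_s"])
E
```

```text
35.9333
```

View pics/f.png

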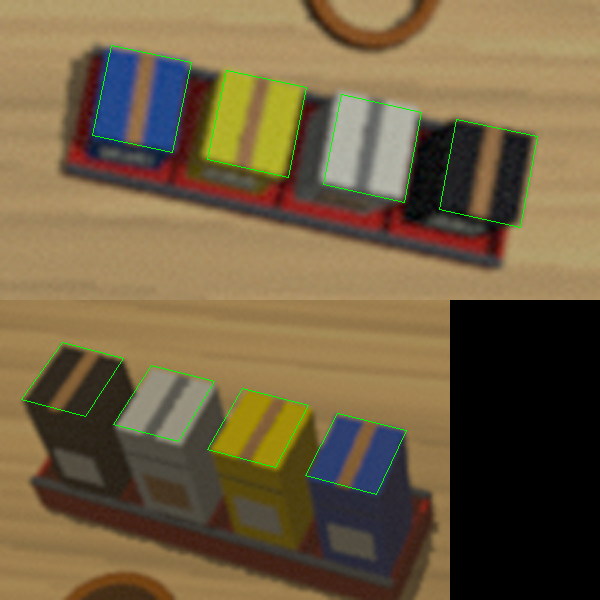

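All four tops match the predicted bay-centre outlines within about 3 mm in both views. The order is blue, yellow, white, black from left to right, all upright, and the arm is clear.

```bash
python3 -c "
from plant import r
print(r.close_job())"
```

```text
the job is handed in; nothing more can be done
None
```

All four cartons are in the red rack in reverse order, and the job was handed in at about 36 s. From the left the bays now hold blue, yellow, white and black; the grey rack held black, white, yellow and blue.

- **Last check:** the carton tops match outlines drawn at the bay centres, at standing height, to within about 3 mm in both cameras. All four stand upright and released, and the arm is clear. Those outlines use my own measurement of the rack, which differed by about 4 mm between the two views.
- **White carton:** its first lowering went wrong. It had tilted about 0.14 rad in the 25 N grip, caught a bay wall with about 32 N, and slid up about 10 mm in the fingers. I lifted it, lowered it again about 6 mm to one side, pressed it upright on the floor and released it. Yellow and blue were gripped at 40 N with gentler starts and went in cleanly.

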